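# Seat a camera lens barrel in the sprung V-block and hold it down

### The arm

A 6-joint arm with a two-finger parallel gripper is mounted at the origin on the work surface. World frame = base frame: x ahead of the robot, y to its left, z up, the work surface at z = 0. Lengths are in mm, angles in rad, forces in N, time in s.
With the tool pointing down it reaches from about 325 to 900 mm from the base axis. Payload 6.1 kg.
Tool frame: the origin (TCP) lies midway between the tips of the shut fingers; the grasp point (between the pads) lies 19 mm behind it (robot.tcp_to_grasp is the distance from the TCP to the grasp point, in mm); z points along the fingers, y is the direction in which the jaws open and shut (so a half turn about z gives the same grasp; the last joint's range is limited). The gripper opens to 87 mm and grips with 3 to 60 N. Pads are 19 mm wide; open, the fingers measure 117 mm over their backs; the gripper's body (75 mm by 190 mm) begins 51 mm behind the grasp point.
Start: joints at [1.052, 0.22, 1.526, -0, 1.395, -0.126], TCP at [239.233, 577.393, 193.938] pointing down, gripper open.
Joint ranges: [-2.98, 2.98], [-0.91, 2.08], [0.09, 2.57], [-1.24, 4.39], [0.2, 2.65], [-2.68, 2.68]. Speed limits (rad/s): [2.57, 2.57, 3.01, 3.14, 3.14, 3.14].

### API

Orientations are given as a unit quaternion [w, x, y, z].
In Python, from station import sensors, cams, workorder, robot gives the robot as it stands. The module is installed in compiled form; this text tells all that it offers.
- The arm moves only by the tool step_arm, never from a script. Its argument "plan" is a list that holds one entry, the list of rows, each a list of 7 numbers: the shift along the world's x, y, z in units of 25 mm (1.0 is 25 mm), then the turn, a rotation vector about the world's x, y, z in units of 0.08 rad (1.0 is 0.08 rad), then the closure, from 0 (fully open) to 1 (shut). A call has 1 to 10 rows; each row shifts and turns the commanded pose from where the row before left it; what a row does not reach is not made up. A row lasts 1/10 s, in which the tool goes at most 50 mm and 8.59 degrees, less where a joint would pass 70% of its speed; a pose out of reach is approached as far as the arm can. A call with a number of a shift or a turn outside -1 to 1 is refused whole. A call with a gripper value outside its range is refused whole. The fingers move at their own pace and stop on an object; the grip force is fixed at half the most. Time passes only in rows, so rows that do not move let the fingers close. It gives the time, the measured TCP pose, the force and the opening at its end, in the units of the state.
- sensors.get_obs(): the state, without advancing time (a new reading comes with each control period).
- cams.capture(name): name is "side" or "top" or "wrist"; returns a dict with "frame" (400x640x3 uint8, blue, green, red), "vfov" (degrees; the focal length in pixels is half the picture's height over the tangent of half this angle, whatever the lens; pixels are square), "cx", "cy" (the principal point, pixels), "xyz" and "rotation" of the camera in the world. Camera axes: x right, y up, looking along -z (the intrinsics and any distortion apply to the point x, -y, -z); pixel columns grow to the right and rows downward; lengths in mm; the calibration is good to about 2 mm. The wrist camera is an equidistant fisheye: a pixel r from the principal point sees the ray r / f radians off the axis. A picture is of the moment at which its call begins. There is no depth.
- workorder.sign_off(): hands the job in, once; it reports no verdict.
The state is a dict: "clock": time; "joint_positions": joint angles; "qvel": joint speeds; "joint_torque": joint torques, N m; "tool_pos": TCP position; "tool_rot": TCP orientation; "wrist_force": force on the tool from outside, world axes, zero at the start; "torque": the same for the moment, N m; "finger_gap": finger opening in mm.
Only numpy, scipy, OpenCV 4.12 (cv2) and the standard library are available. Lean on these libraries where they do the work, as an engineer would, in place of code of your own. Each camera call takes 0.05 s, during which the arm holds its last target.

### The job

Take the dust cover off the sprung V-block and set it down flat inside the shallow tray, then lift the lens barrel from its two-rod rest and lay it in the vee, lying along the groove, centred along it and touching both sloping faces. Press the barrel gently down, bearing evenly on both faces, until the sprung V-block is on its stop and finish while holding it there: do not let go or ease off. Leave the other things on the bench where they are.

Things in the scene. Friction and masses are not known exactly. Their poses are not given: they have to be found in the camera images.
- nest: Fixed fixture. Grey base plate 120 x 100 x 12 mm with an aluminium guide frame (82 x 64 mm, top 34 mm above the bench) out of which the steel V-block rises. Origin: centre of the underside, on the bench; x runs along the groove, z up.
- vee (a joint): Downward travel of the spring-carried V-block in m: 0 up (at rest), 0.007 on its stop. About 5 N of downward force starts it and about 13 N in all brings it to the stop (the barrel's own weight counts, and leaves it up).
- vee_seat (a point): The point where the centre of the seated barrel belongs, 79 mm above the bench with the V-block up; it sinks with the V-block. x along the groove, y across it, z up. The V-block is steel, 60 mm long (x), 44 mm wide (y); the vee is open at the top with faces sloping 30 degrees from level and 36 mm wide at its mouth. Its flat upper edges lie 18.5 mm below this point, its bottom line 29 mm below it.
- flank_left: The vee's sloping face on the +y side of the groove, 60 mm long, part of the V-block. Origin on the middle of the vee's bottom line, axes as vee_seat.
- flank_right: The vee's sloping face on the -y side of the groove, otherwise the same.
- cover_grip (a point): Centre of the upright grip tab of the loose grey plastic dust cover, which at the start sits over the V-block. The tab is 36 mm long (x), 14 mm thick (y) and 28 mm high (z); pinch it across y. Below it is a cap 72 (x) x 54 (y) x 17 mm, whose flat top lies 14 mm below this point and whose underside lies 31 mm below it; its skirt hangs 12 mm down round the V-block with 2 mm play, so lift it straight up first by at least 20 mm. About 0.1 kg. z up.
- cover: The same dust cover; origin at the centre of its underside, x along the tab, z up.
- tray: Fixed white open tray, 180 (x) x 140 (y) x 20 mm, walls and floor 4 to 5 mm thick, empty. Origin: centre of its underside, on the bench; z up.
- rest: Fixed barrel rest: aluminium plate 110 (x) x 60 (y) mm with two steel rods along x, rod tops 14 mm and end bars 15 mm above the bench. Origin: centre of the underside, on the bench.
- barrel_center (a point): Centre, on its axis, of the loose lens barrel: a dark cylinder 50 mm in diameter and 80 mm long along its x axis, with a glass face at +x and a thinner 8 mm steel stub (36 mm diameter) beyond its -x end. It starts lying on the rest with its axis 36 mm above the bench. About 0.26 kg. Either way round in the vee will do. It can be gripped across its diameter from above, with fingertips about 12 mm below its axis so that they stay clear of the V-block.
- barrel: The same lens barrel; origin and axes as barrel_center (it may be rolled about its x axis). Its smooth skin slides easily on the ground steel of the vee; a gripper that holds it a little off centre can keep it off one face, whereas let go it settles on both and can then be pressed on its crest.
- coupon: Bystander: flat aluminium dog-bone test coupon, 142 x 20 x 5 mm. Origin under its centre.
- jaw: Bystander: dark steel serrated grip jaw, 35 x 45 x 23 mm. Origin under its centre.
- weight: Bystander: knobbed steel weight, 38 mm diameter, 50 mm high. Origin under its centre.
- jar: Bystander: closed jar, 50 mm diameter, 60 mm high. Origin under its centre.
- driver: Bystander: screwdriver with a black handle, lying on the bench, about 0.2 m long.
- collar: Bystander: steel collar, 52 mm diameter with a 30 mm hole, 18 mm high. Origin under its centre.
- caliper: Bystander: steel slide caliper lying flat, 160 mm long. Origin under the middle of its beam.
There are look-alikes about, which are no part of the job. Leave any green or yellow look-alike of the cover alone.

How it is judged:
By the outcome, as a careful person would: the job done as asked, in the order asked, and still so for the second after the job is handed in, while the arm keeps its last pose, push and grip.
It also fails if it takes over 67 s, if anything falls off the work surface, if the arm or the gripper's body presses on something with over 40 N, if the wrist force passes 120 N, or if a joint passes its speed limit or range.

## Working session

There is one attempt and no reset: what is moved stays moved. The work goes in short steps, Python scripts to look and compute and a tool call to move; the robot and the scene stay as the last step left them, time stands still between calls to the robot, and variables do not carry over. Pictures are saved under pics/ and viewed, and the job is handed in when it is done.

Besides the shell and the picture viewer there is one more tool, called after "Emit:" as name(argument=value, ...) on one line, values as JSON. step_arm: Moves the arm, as the interface text tells. Shifts and turns lie within -1 to 1; 1 stands for 25 mm of shift or 0.08 rad of turn. Its arguments: {"type":"object","properties":{"plan":{"type":"array","items":{"type":"array","items":{"type":"array","items":{"type":"number","minimum":-1,"maximum":1}}}}},"required":["plan"]}

```bash
mkdir -p pics; cat > h.py <<'E'
import numpy as np, cv2
from station import sensors, cams, workorder, robot
def cap(n,fn=None):
    d=cams.capture(n)
    if fn: cv2.imwrite('pics/'+fn+'.png',d['frame'])
    return d
E
python3 - <<'E'
from h import *
for n in ['top','side','wrist']:
    d=cap(n,n+'0'); print(n,{k:np.round(v,4).tolist() for k,v in d.items() if k!='frame'})
print(sensors.get_obs(), robot.tcp_to_grasp)
E
```

```text
top {'vfov': 48.7858, 'cx': 325.9338, 'cy': 200.9668, 'xyz': [513.4479, 44.9315, 996.065], 'rotation': [-0.7011, -0.0247, 0.0239, 0.7123]}
side {'vfov': 51.6991, 'cx': 316.3771, 'cy': 195.3225, 'xyz': [491.8584, 757.5789, 965.9805], 'rotation': [-0.0651, -0.0281, 0.3287, 0.9418]}
wrist {'vfov': 65.7065, 'cx': 320.7193, 'cy': 203.7299, 'xyz': [173.7948, 603.7814, 382.3026], 'rotation': [0.825, -0.1057, -0.0702, 0.5507]}
{'clock': 0.15, 'joint_positions': array([ 1.05189767e+00,  2.21049765e-01,  1.52736704e+00, -4.05434535e-05,
        1.39470880e+00, -1.26117796e-01]), 'qvel': array([ 0.00018517, -0.00382999, -0.00426073,  0.00200054, -0.0004049 ,
       -0.00127225]), 'joint_torque': array([-1.29491577e-04, -4.95192897e+01, -3.87881291e+01,  6.97460049e-02,
        5.33069554e-02, -7.63151138e-05]), 'tool_pos': array([238.98444151, 576.92524783, 193.07571245]), 'tool_rot': array([-2.24005214e-04,  1.95126871e-01,  9.80777710e-01, -7.33284093e-04]), 'wrist_force': array([-0.19310511,  0.20852094,  0.27333302]), 'torque': array([-0.03352609,  0.04895443, -0.02840597]), 'finger_gap': 86.84948223535505} 18.700000000000003
```

View pics/top0.png

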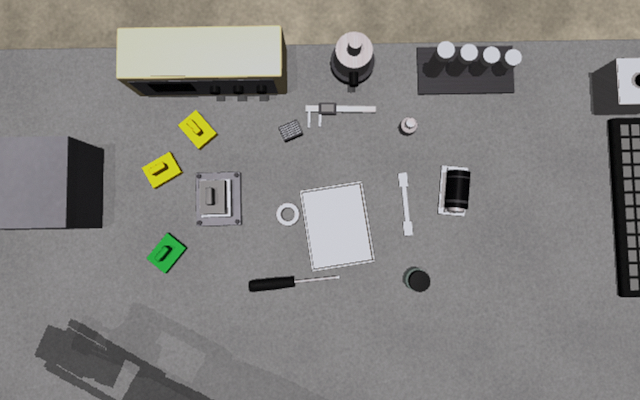

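View pics/side0.png

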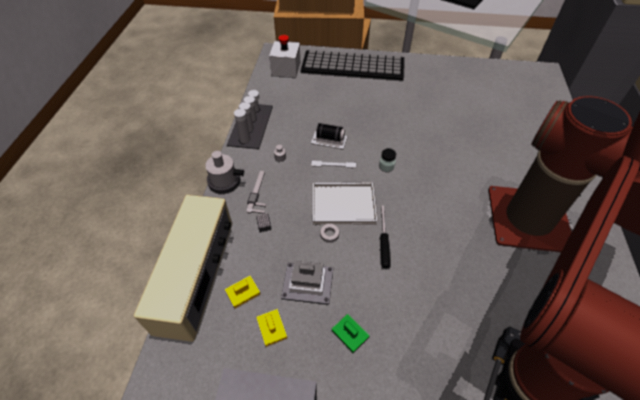

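View pics/wrist0.png

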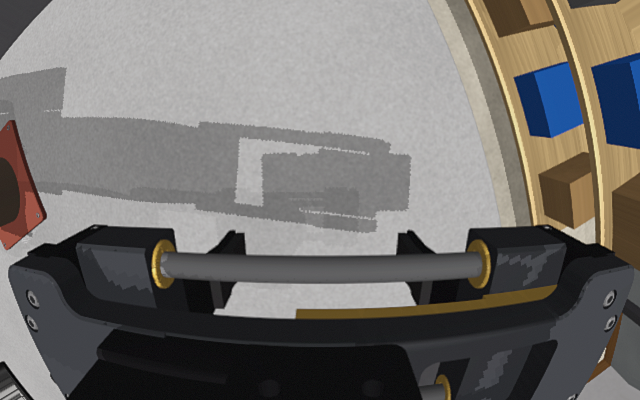

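The top view shows what could be taken for the cover: a grey one on the nest at (211,197), yellow ones at (197,130) and (161,169), and a green one at (167,252). I choose the grey one at the nest. The barrel is the dark cylinder at (457,189), the only one lying on a rest; the jar (418,279) and the kettle are ruled out. The tray is at (337,225).

```bash
python3 - <<'E'
import cv2,numpy as np
t=cv2.imread('pics/top0.png'); s=cv2.imread('pics/side0.png')
def c(i,x0,y0,x1,y1,w=400): 
    p=i[y0:y1,x0:x1]; return cv2.resize(p,(w,300),interpolation=cv2.INTER_CUBIC)
a=np.vstack([np.hstack([c(t,178,160,258,220),c(t,420,155,500,215)]),np.hstack([c(s,270,250,350,310),c(s,290,110,370,170)])])
cv2.imwrite('pics/crop0.png',a)
E
```

```text
(no output)
```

View pics/crop0.png

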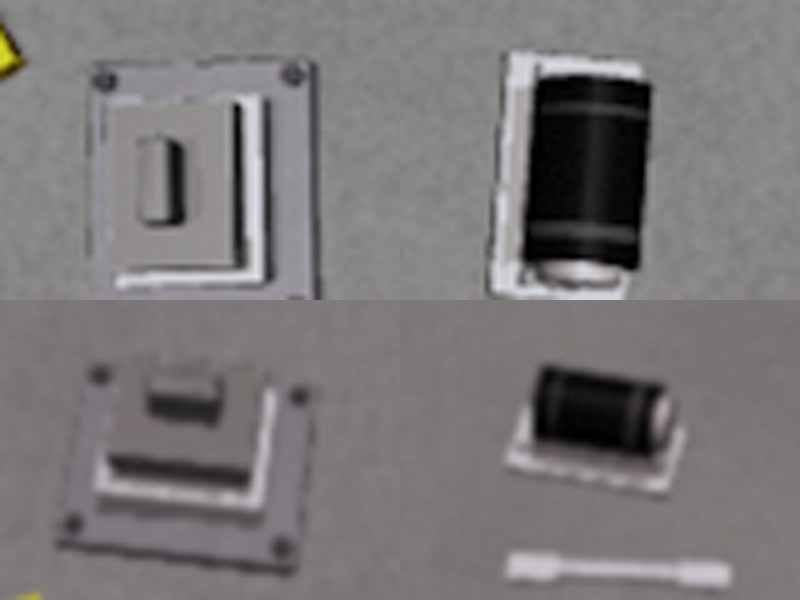

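```bash
cat >> h.py <<'E'
def Rm(d):
    R=np.array(d['rotation'],float)
    if R.shape==(3,3): return R
    from scipy.spatial.transform import Rotation as Q
    return Q.from_quat(R[[1,2,3,0]]).as_matrix()
def ray(d,u,v):
    f=200/np.tan(np.radians(d['vfov'])/2); a=(u-d['cx'])/f; b=(v-d['cy'])/f
    if abs(d['vfov']-65.7065)<.01:
        r=np.hypot(a,b); k=np.sin(r)/max(r,1e-9); c=np.array([a*k,-b*k,-np.cos(r)])
    else: c=np.array([a,-b,-1.])
    w=Rm(d)@c; return w/np.linalg.norm(w)
def pt(d,u,v,z):
    w=ray(d,u,v); o=np.array(d['xyz'],float); return o+w*(z-o[2])/w[2]
def proj(d,P):
    c=Rm(d).T@(np.array(P,float)-np.array(d['xyz'])); f=200/np.tan(np.radians(d['vfov'])/2)
    a,b=c[0]/-c[2],-c[1]/-c[2]
    if abs(d['vfov']-65.7065)<.01:
        r=np.hypot(a,b); k=np.arctan2(np.hypot(c[0],c[1]),-c[2])/max(r,1e-9); a*=k;b*=k
    return d['cx']+f*a,d['cy']+f*b
def rect(d,mask,z,box):
    m=np.zeros_like(mask); x0,y0,x1,y1=box; m[y0:y1,x0:x1]=mask[y0:y1,x0:x1]
    cs,_=cv2.findContours(m,cv2.RETR_EXTERNAL,cv2.CHAIN_APPROX_NONE); c=max(cs,key=cv2.contourArea)
    P=np.array([pt(d,*p,z)[:2] for p in c[:,0,:]],np.float32)
    r=cv2.minAreaRect(P); return c,r
E
python3 - <<'E'
from h import *
d=cap('top'); im=d['frame'].astype(int); hsv=cv2.cvtColor(d['frame'],cv2.COLOR_BGR2HSV)
for p in [(201,190),(236,200),(190,200),(220,190),(210,197),(205,175),(234,180),(212,206),(228,195),(260,200)]: print(p,d['frame'][p[1],p[0]])
m=((im[:,:,0]-im[:,:,1]>5)).astype(np.uint8)*255
m=cv2.morphologyEx(m,cv2.MORPH_CLOSE,np.ones((9,9)))
c,r=rect(d,m,12,(185,160,255,235)); print('nest',r)
b=(im.min(2)>190).astype(np.uint8)*255; b=cv2.morphologyEx(b,cv2.MORPH_CLOSE,np.ones((5,5)))
c,r=rect(d,b,20,(290,170,385,280)); print('tray',r)
k=(im.max(2)<60).astype(np.uint8)*255;k=cv2.morphologyEx(k,cv2.MORPH_CLOSE,np.ones((9,9)))
c,r=rect(d,k,36,(430,160,480,220)); print('barrel',r)
o=d['frame'].copy()
for mm,col in((m,(0,0,255)),(b,(0,255,0)),(k,(255,0,0))):
    cs,_=cv2.findContours(mm,cv2.RETR_EXTERNAL,cv2.CHAIN_APPROX_NONE); cv2.drawContours(o,cs,-1,col,1)
cv2.imwrite('pics/m1.png',cv2.resize(o[130:290,180:490],None,fx=2.5,fy=2.5,interpolation=cv2.INTER_NEAREST))
print(proj(d,[0,0,0]))
E
```

```text
(201, 190) [138 138 141]
(236, 200) [152 146 148]
(190, 200) [135 134 136]
(220, 190) [144 145 147]
(210, 197) [140 141 143]
(205, 175) [146 139 142]
(234, 180) [146 139 142]
(212, 206) [148 148 150]
(228, 195) [217 211 210]
(260, 200) [133 132 134]
nest ((590.8367309570312, 286.9180603027344), (118.70012664794922, 98.60474395751953), 0.2546893060207367)
tray ((525.845947265625, 22.30284881591797), (177.27938842773438, 137.08082580566406), 8.106785774230957)
barrel ((601.2044677734375, -241.0275115966797), (50.63214874267578, 83.5365219116211), 83.45349884033203)
(np.float64(351.1049274669606), np.float64(467.83757585123607))
```

View pics/m1.png

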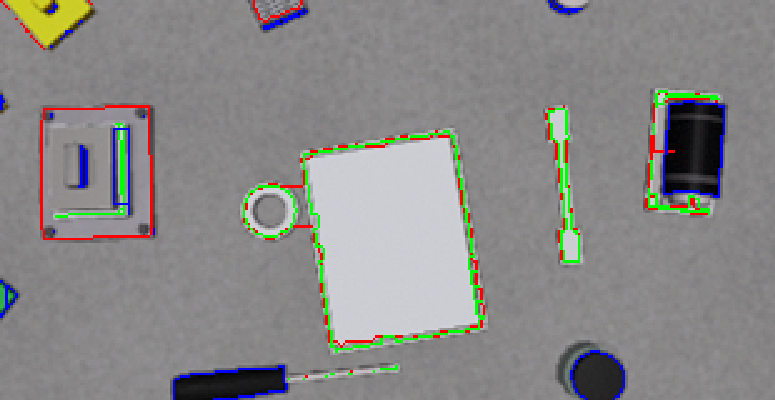

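The masks fit. Nest ≈ (591,287) with yaw ≈ 0°, tray ≈ (526,22) with yaw ≈ 8.1°, barrel ≈ (601,-241) with its axis ≈ -6.5°. Next I move to hover near the cover.

Emit:
step_arm(plan=[[[0.7,-0.58,0,0,0,0.245,0],[0.7,-0.58,0,0,0,0.245,0],[0.7,-0.58,0,0,0,0.245,0],[0.7,-0.58,0,0,0,0.245,0],[0.7,-0.58,0,0,0,0.245,0],[0.7,-0.58,0,0,0,0.245,0],[0.7,-0.58,0,0,0,0.245,0],[0.7,-0.58,0,0,0,0.245,0],[0.7,-0.58,0,0,0,0.245,0],[0.7,-0.58,0,0,0,0.245,0]]])

```text
clock: 1.2
tool_pos: [414.7, 431.6, 193.7]
tool_rot: [-0.0, 0.098, 0.995, -0.0]
wrist_force: [0.7, -0.5, 0.4]
finger_gap: 86.9
```

Emit:
step_arm(plan=[[[0.7,-0.58,0,0,0,0.245,0],[0.7,-0.58,0,0,0,0.245,0],[0.7,-0.58,0,0,0,0.245,0],[0.7,-0.58,0,0,0,0.245,0],[0.7,-0.58,0,0,0,0.245,0],[0.7,-0.58,0,0,0,0.245,0],[0.7,-0.58,0,0,0,0.245,0],[0.7,-0.58,0,0,0,0.245,0],[0.7,-0.58,0,0,0,0.245,0],[0.7,-0.58,0,0,0,0.245,0]]])

```text
clock: 2.2
tool_pos: [589.8, 286.7, 193.6]
tool_rot: [-0.0, 0.0, 1.0, -0.0]
wrist_force: [-0.1, -0.3, -0.2]
finger_gap: 87.2
```

```bash
cat >> h.py <<'E'
def pose():
    from scipy.spatial.transform import Rotation as Q
    o=sensors.get_obs(); R=Q.from_quat(np.array(o['tool_rot'])[[1,2,3,0]]).as_matrix()
    print('t',round(o['clock'],2),'tcp',np.round(o['tool_pos'],2),'yaw_y deg',round(np.degrees(np.arctan2(R[1,1],R[0,1])),2),'z',np.round(R[:,2],4),'F',np.round(o['wrist_force'],2),'M',np.round(o['torque'],2),'gap',round(o['finger_gap'],2),'q',np.round(o['joint_positions'],2))
    return o,R
E
python3 - <<'E'
from h import *
pose(); d=cap('wrist','w1'); print(d['xyz'],np.round(Rm(d),3))
print('seat',proj(d,[591,287,79]),'tabtop',proj(d,[591,287,93.5]))
E
```

```text
t 2.2 tcp [589.75 286.66 193.63] yaw_y deg 90.0 z [-5.e-04 -1.e-04 -1.e+00] F [-0.11 -0.28 -0.23] M [0.03 0.   0.03] gap 87.23 q [ 0.33  0.29  1.44  0.    1.41 -1.24]
[519.31484763 287.14779965 382.98439597] [[ 0.001 -0.968 -0.252]
 [ 1.     0.001 -0.   ]
 [ 0.001 -0.252  0.968]]
seat (np.float64(320.42899692883145), np.float64(196.64395807801407)) tabtop (np.float64(320.4257730637621), np.float64(200.1002165263886))
```

View pics/w1.png

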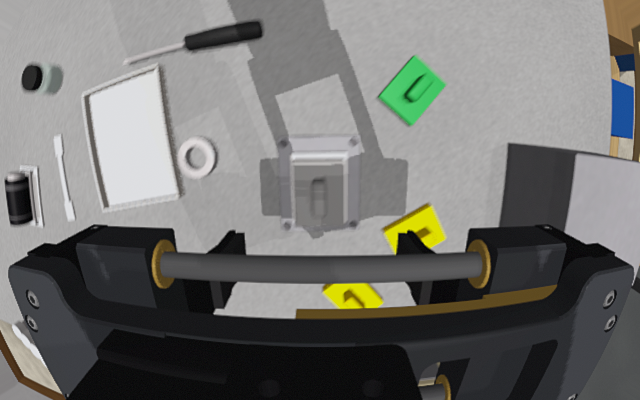

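```bash
python3 - <<'E'
import cv2
i=cv2.imread('pics/w1.png')[125:245,250:390]
cv2.imwrite('pics/w1c.png',cv2.resize(i,None,fx=5,fy=5,interpolation=cv2.INTER_CUBIC))
E
```

```text
(no output)
```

View pics/w1c.png

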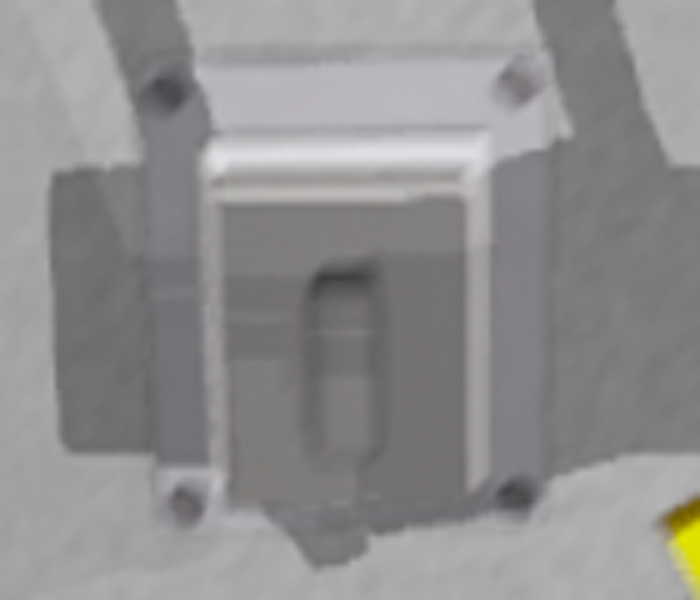

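```bash
python3 - <<'E'
from h import *
d=cap('wrist')
g=lambda x,y,z:np.round(pt(d,250+x/5-.4,125+y/5-.4,z),1)
print('tab',[g(*p,93.5) for p in((313,275),(378,275),(320,462),(383,462))])
print('cap',[g(*p,65.5) for p in((220,203),(468,198),(228,500),(472,500))])
print('base',[g(*p,12) for p in((142,60),(550,55),(155,515),(545,510))])
print('frame',[g(*p,34) for p in((208,145),(490,138))])
E
```

```text
tab [array([573.7, 276.3,  93.5]), array([573.7, 288.6,  93.5]), array([610.8, 277.3,  93.5]), array([610.8, 289.7,  93.5])]
cap [array([563.5, 256.4,  65.5]), array([562.6, 307.6,  65.5]), array([628. , 256.6,  65.5]), array([628.1, 309.4,  65.5])]
base [array([535.6, 233.3,  12. ]), array([534.7, 330.8,  12. ]), array([650.1, 233.1,  12. ]), array([648.9, 332.3,  12. ])]
frame [array([554.4, 251. ,  34. ]), array([552.9, 314.7,  34. ])]
```

```bash
python3 - <<'E'
from h import *
i=cv2.imread('pics/w1.png'); g=i.max(2)
for v in (234,240,246,290,300,304): 
    r=np.where(g[v,200:450]<60)[0]+200; s=np.split(r,np.where(np.diff(r)>1)[0]+1); print(v,[(a[0],a[-1]) for a in s if len(a)])
cv2.imwrite('pics/w1d.png',cv2.resize(i[220:320,200:440],None,fx=3.3,fy=3.3,interpolation=cv2.INTER_CUBIC))
d=cap('side')
print([np.round(proj(d,p),1) for p in ([531,237,12],[531,337,12],[651,237,12],[651,337,12],[531,233,12],[531,333,12])])
E
```

```text
234 [(np.int64(227), np.int64(243)), (np.int64(399), np.int64(415))]
240 [(np.int64(222), np.int64(244)), (np.int64(398), np.int64(419))]
246 [(np.int64(216), np.int64(244)), (np.int64(398), np.int64(425))]
290 [(np.int64(200), np.int64(230)), (np.int64(411), np.int64(449))]
300 [(np.int64(200), np.int64(227)), (np.int64(415), np.int64(449))]
304 [(np.int64(200), np.int64(225)), (np.int64(417), np.int64(424))]
[array([333.5, 267.2]), array([328.8, 303.3]), array([288. , 261.6]), array([280.6, 297. ]), array([333.7, 265.8]), array([329. , 301.8])]
```

View pics/w1d.png

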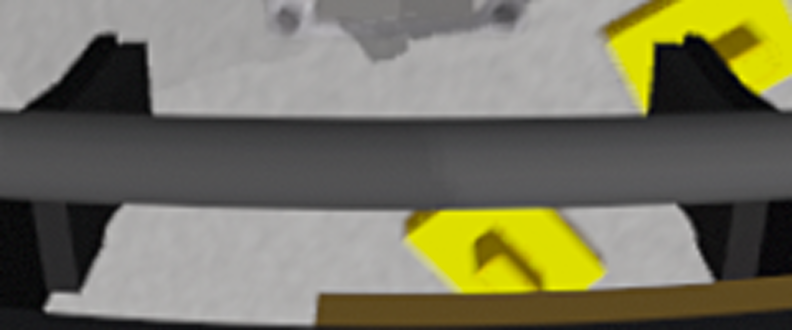

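Emit:
step_arm(plan=[[[0.1,-0.1,-0.6,0,0,0,0],[0,0,-0.6,0,0,0,0],[0,0,-0.6,0,0,0,0],[0,0,-0.6,0,0,0,0],[0,0,-0.6,0,0,0,0],[0,0,-0.6,0,0,0,0],[0,0,0,0,0,0,0]]])

```text
clock: 3.05
tool_pos: [589.6, 284.3, 100.3]
tool_rot: [-0.002, 0.0, 1.0, -0.001]
wrist_force: [-0.7, 0.1, 0.1]
finger_gap: 86.8
```

```bash
python3 - <<'E'
from h import *
pose(); d=cap('wrist','w2'); i=d['frame']
print(proj(d,[592,283,93.5]),proj(d,[592,287,93.5]))
cv2.imwrite('pics/w2d.png',cv2.resize(i[120:320,200:440],None,fx=3,fy=3,interpolation=cv2.INTER_CUBIC))
E
```

```text
t 3.05 tcp [589.62 284.29 100.31] yaw_y deg 89.96 z [-0.005  -0.0017 -1.    ] F [-0.66  0.07  0.11] M [ 0.04 -0.01 -0.01] gap 86.84 q [ 0.33  0.37  1.52 -0.    1.25 -1.24]
(np.float64(318.04299489258693), np.float64(235.00817685160382)) (np.float64(323.97337919898104), np.float64(235.00077503282193))
```

View pics/w2d.png

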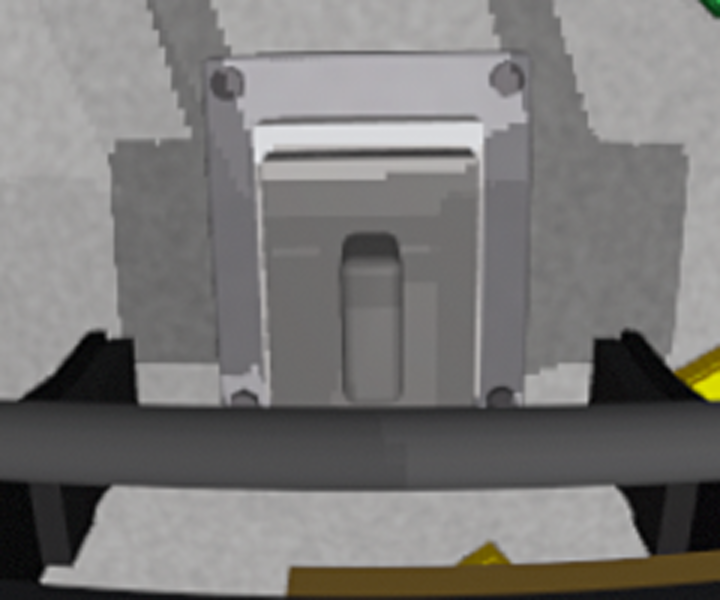

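```bash
python3 - <<'E'
from h import *
d=cap('wrist')
g=lambda x,y,z:np.round(pt(d,200+x/3-.3,120+y/3-.3,z),1)
print('tab',[g(*p,93.5) for p in((343,258),(401,258),(344,402),(402,402))])
print('tips',[g(*p,100) for p in((135,338),(592,338))])
print('cap',[g(*p,65.5) for p in((262,158),(476,158))],'base',[g(*p,12) for p in((205,58),(528,55))])
pose()
E
```

```text
tab [array([573. , 280.7,  93.5]), array([573. , 293.5,  93.5]), array([607.5, 280.7,  93.5]), array([607.5, 294.1,  93.5])]
tips [array([589.7, 234.2, 100. ]), array([589.8, 336.2, 100. ])]
cap [array([554.8, 260.2,  65.5]), array([554.9, 313. ,  65.5])] base [array([532. , 237.5,  12. ]), array([531.2, 335. ,  12. ])]
t 3.15 tcp [591.53 284.83 103.45] yaw_y deg 89.95 z [-8.e-04 -3.e-04 -1.e+00] F [ 0.06  0.05 -0.26] M [-0.01 -0.01  0.05] gap 86.81 q [ 0.33  0.37  1.52 -0.    1.25 -1.24]
```

Emit:
step_arm(plan=[[[0,0.09,-0.46,0,0,0,0],[0,0,-0.46,0,0,0,0],[0,0,-0.42,0,0,0,0],[0,0,0,0,0,0,0],[0,0,0,0,0,0,0.5],[0,0,0,0,0,0,1],[0,0,0,0,0,0,1],[0,0,0,0,0,0,1],[0,0,0,0,0,0,1]]])

```text
clock: 4.05
tool_pos: [592.0, 287.2, 70.9]
tool_rot: [0.0, 0.0, 1.0, 0.0]
wrist_force: [0.2, 0.3, 0.1]
finger_gap: 54.7
```

```bash
python3 - <<'E'
from h import *
pose()
E
```

```text
t 4.05 tcp [591.96 287.23  70.86] yaw_y deg 89.95 z [ 6.e-04  2.e-04 -1.e+00] F [0.24 0.34 0.11] M [ 0.03 -0.01 -0.04] gap 54.68 q [ 0.33  0.4   1.54  0.    1.2  -1.24]
```

Emit:
step_arm(plan=[[[0,0,0,0,0,0,1],[0,0,0,0,0,0,1],[0,0,0,0,0,0,1],[0,0,0,0,0,0,1],[0,0,0,0,0,0,1],[0,0,0,0,0,0,1]]])

```text
clock: 4.65
tool_pos: [591.7, 287.1, 70.4]
tool_rot: [-0.0, 0.0, 1.0, -0.0]
wrist_force: [-0.3, 0.0, 0.1]
finger_gap: 6.6
```

Emit:
step_arm(plan=[[[0,0,0,0,0,0,1],[0,0,0,0,0,0,1],[0,0,0,0,0,0,1],[0,0,0,0,0,0,1]]])

```text
clock: 5.05
tool_pos: [591.7, 287.1, 70.4]
tool_rot: [-0.0, 0.0, 1.0, -0.0]
wrist_force: [0.1, 0.2, -0.2]
finger_gap: 0.5
```

The gap reads 0.5 mm where the tab is 14 mm thick, so I look before going on.

```bash
python3 - <<'E'
from h import *
pose(); a=cap('wrist','w3'); b=cap('side'); c=cap('top')
def cr(i,x0,y0,x1,y1): return cv2.resize(i[y0:y1,x0:x1],(400,300),interpolation=cv2.INTER_CUBIC)
cv2.imwrite('pics/x3.png',np.vstack([np.hstack([cr(a['frame'],200,140,440,320),cr(b['frame'],250,200,370,290)]),np.hstack([cr(c['frame'],160,140,280,230),cr(b['frame'],200,100,520,340)])]))
E
```

```text
t 5.05 tcp [591.7  287.15  70.42] yaw_y deg 89.95 z [-0. -0. -1.] F [ 0.07  0.2  -0.19] M [0.   0.03 0.03] gap 0.53 q [ 0.33  0.4   1.54  0.    1.2  -1.24]
```

View pics/x3.png

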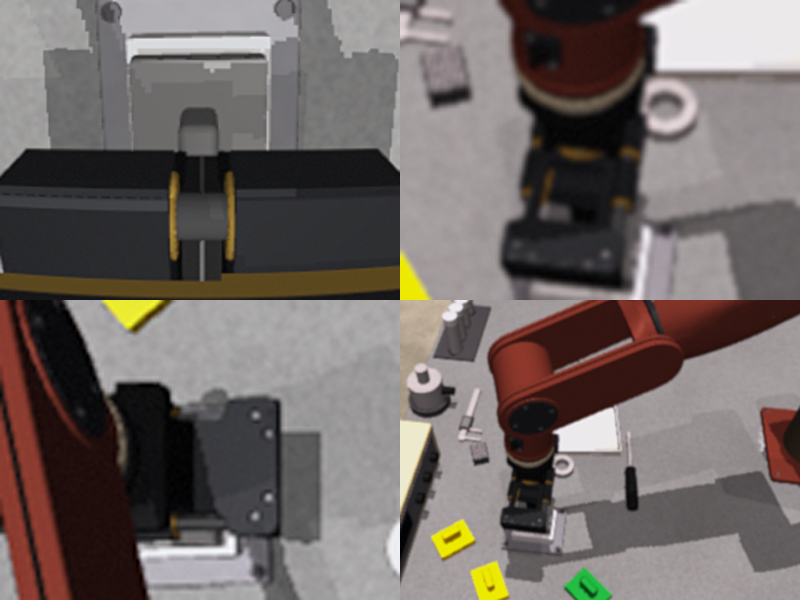

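```bash
python3 - <<'E'
from h import *
d=cap('top')
for z in (40,55,65,80,93.5): print(z,'top tab pred',np.round(proj(d,[591,287,z]),1), 'from px', np.round(pt(d,209,195.5,z),1))
d=cap('wrist')
for n,P in dict(tabfar=[573,287,93.5],tabfarlow=[573,287,65.5],tcp=[591.7,287,70.4],capfar=[555,287,65.5],framefar=[550,287,34],gr=[591.7,287,89]).items():
    u,v=proj(d,P); print(n,round(u,1),round(v,1),'crop',round((u-200)/.6),round((v-140)/.6))
E
python3 - <<'E'
import cv2
a=cv2.imread('pics/w3.png'); cv2.imwrite('pics/w3c.png',cv2.resize(a[140:340,240:400],None,fx=3.0,fy=3.0,interpolation=cv2.INTER_CUBIC))
E
```

```text
40 top tab pred [214.8 197.4] from px [595.3 299.7  40. ]
55 top tab pred [213.  196.8] from px [594.  295.7  55. ]
65 top tab pred [211.8 196.5] from px [593.2 293.   65. ]
80 top tab pred [210.  195.9] from px [591.9 289.   80. ]
93.5 top tab pred [208.2 195.4] from px [590.7 285.4  93.5]
tabfar 319.5 218.3 crop 199 130
tabfarlow 319.6 205.4 crop 199 109
tcp 319.7 235.1 crop 199 159
capfar 319.6 178.1 crop 199 63
framefar 319.7 164.0 crop 199 40
gr 319.6 246.0 crop 199 177
```

View pics/w3c.png

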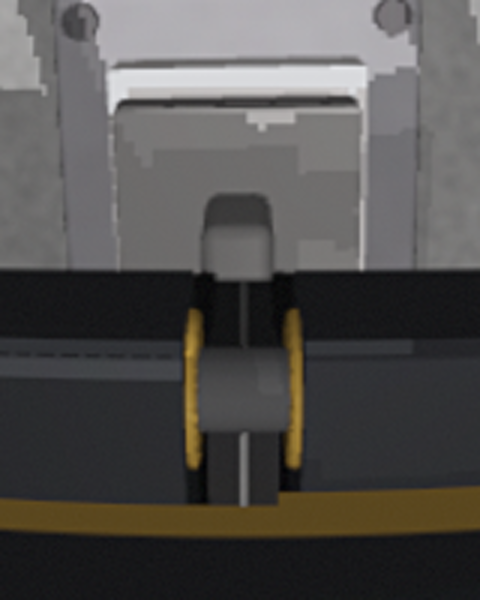

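The fingertips straddle the tab in this picture (dark tips at crop x 190–215 and 275–300, tab 205–273). That doesn't fit the reported gap, so I lift straight up and check.

Emit:
step_arm(plan=[[[0,0,0.3,0,0,0,1],[0,0,0.4,0,0,0,1],[0,0,0.5,0,0,0,1],[0,0,0.5,0,0,0,1],[0,0,0.3,0,0,0,1],[0,0,0,0,0,0,1]]])

```text
clock: 5.9
tool_pos: [593.1, 287.6, 123.0]
tool_rot: [0.002, 0.0, 1.0, 0.001]
wrist_force: [0.8, 0.4, 0.6]
finger_gap: 0.2
```

```bash
python3 - <<'E'
from h import *
pose(); a=cap('wrist','w4')['frame']
cv2.imwrite('pics/w4c.png',cv2.resize(a[120:340,220:420],None,fx=2.7,fy=2.7,interpolation=cv2.INTER_CUBIC))
E
```

```text
t 5.9 tcp [593.06 287.63 122.99] yaw_y deg 89.96 z [ 0.0036  0.0012 -1.    ] F [0.75 0.43 0.62] M [ 0.07 -0.02 -0.03] gap 0.24 q [ 0.33  0.35  1.5  -0.    1.28 -1.24]
```

View pics/w4c.png

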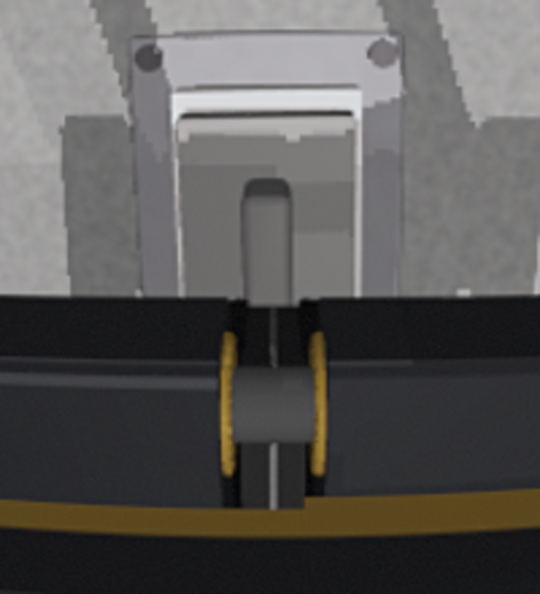

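It slipped or missed, and the cover is still seated. I check where the shut fingertips really are against the reported TCP.

```bash
python3 - <<'E'
from h import *
o,R=pose(); t=o['tool_pos']
d=cap('side','s4'); i=d['frame'].copy()
for p in (t,t+[0,0,18.7],[591,287,93.5]):
    u,v=proj(d,p); print(u,v); cv2.circle(i,(round(u),round(v)),1,(0,255,0),-1)
cv2.imwrite('pics/s4c.png',cv2.resize(i[210:320,240:380],None,fx=5,fy=5,interpolation=cv2.INTER_CUBIC))
E
```

```text
t 5.95 tcp [592.41 287.37 121.71] yaw_y deg 89.96 z [ 2.e-03  6.e-04 -1.e+00] F [ 0.31 -0.14 -0.12] M [ 0.05 -0.02 -0.01] gap 0.64 q [ 0.33  0.35  1.5  -0.    1.28 -1.24]
305.7977191409034 260.13915460191254
305.5509941069322 256.0551539371303
306.76734901204685 266.0029806641714
```

View pics/s4c.png

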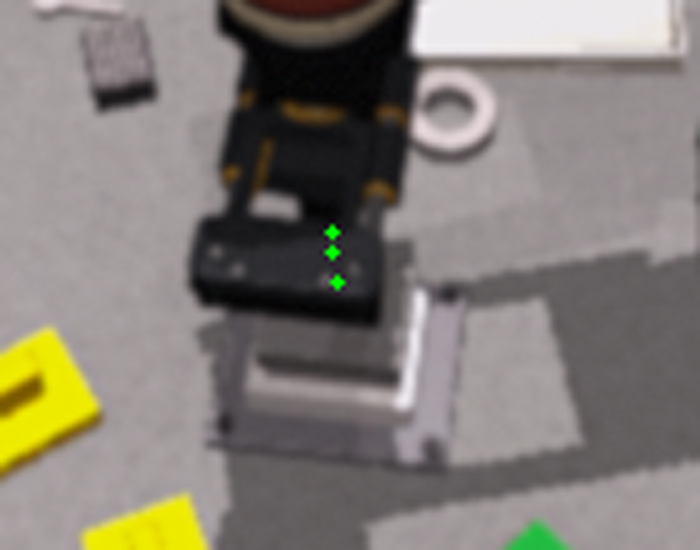

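Emit:
step_arm(plan=[[[-0.04,0,0,0,0,0,0.5],[0,0,0,0,0,0,0.5],[0,0,0,0,0,0,0.5],[0,0,0,0,0,0,0.5],[0,0,-0.2,0,0,0,0.5],[0,0,-0.3,0,0,0,0.5],[0,0,-0.3,0,0,0,0.5],[0,0,0,0,0,0,0.5],[0,0,0,0,0,0,0.5]]])

```text
clock: 6.9
tool_pos: [590.3, 287.0, 99.7]
tool_rot: [-0.001, 0.0, 1.0, -0.0]
wrist_force: [0.3, -0.2, -0.5]
finger_gap: 43.2
```

```bash
python3 - <<'E'
from h import *
o,R=pose(); a=cap('wrist','w5'); t=o['tool_pos']
print('tipL/R pred',[np.round(proj(a,t+[dx,s*o['finger_gap']/2,dz]),1) for s in(-1,1) for dx,dz in((0,0),(-9.5,0),(-9.5,24))])
cv2.imwrite('pics/w5c.png',cv2.resize(a['frame'][120:320,200:440],None,fx=3,fy=3,interpolation=cv2.INTER_CUBIC))
E
```

```text
t 6.9 tcp [590.31 286.96  99.69] yaw_y deg 89.95 z [-1.2e-03 -4.0e-04 -1.0e+00] F [ 0.27 -0.17 -0.52] M [-0.01 -0.03  0.02] gap 43.15 q [ 0.33  0.37  1.52 -0.    1.25 -1.24]
tipL/R pred [array([286.9, 235.1]), array([286.4, 221.2]), array([282. , 234.1]), array([352.9, 235. ]), array([353.3, 221.1]), array([357.5, 233.9])]
```

View pics/w5c.png

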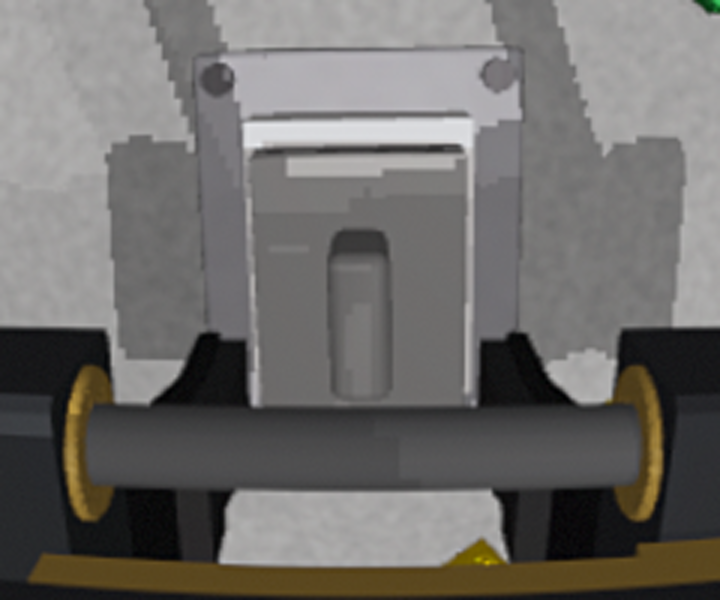

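The visible tips (rows ≈ 232, columns 282 and 360) sit about 20 mm above the reported TCP, which explains the miss. I descend in small steps while watching force.

Emit:
step_arm(plan=[[[0,0,-0.3,0,0,0,0.5],[0,0,-0.4,0,0,0,0.5],[0,0,-0.4,0,0,0,0.5],[0,0,-0.3,0,0,0,0.5],[0,0,0,0,0,0,0.5],[0,0,0,0,0,0,0.5]]])

```text
clock: 7.55
tool_pos: [590.5, 287.0, 65.0]
tool_rot: [-0.0, 0.0, 1.0, -0.0]
wrist_force: [0.1, 0.2, -0.1]
finger_gap: 43.3
```

Emit:
step_arm(plan=[[[0,0,-0.12,0,0,0,0.5],[0,0,-0.12,0,0,0,0.5],[0,0,-0.12,0,0,0,0.5],[0,0,0,0,0,0,0.5]]])

```text
clock: 7.95
tool_pos: [590.4, 287.0, 55.9]
tool_rot: [-0.0, 0.0, 1.0, -0.0]
wrist_force: [0.4, -0.6, -0.2]
finger_gap: 43.7
```

Emit:
step_arm(plan=[[[0,0,-0.12,0,0,0,0.5],[0,0,0,0,0,0,0.6],[0,0,0,0,0,0,1],[0,0,0,0,0,0,1],[0,0,0,0,0,0,1],[0,0,0,0,0,0,1],[0,0,0,0,0,0,1],[0,0,0,0,0,0,1],[0,0,0,0,0,0,1]]])

```text
clock: 8.85
tool_pos: [590.8, 287.1, 53.6]
tool_rot: [0.0, 0.0, 1.0, 0.0]
wrist_force: [-0.0, -0.3, -0.4]
finger_gap: 13.6
```

```bash
python3 - <<'E'
from h import *
pose()
E
```

```text
t 8.85 tcp [590.82 287.13  53.59] yaw_y deg 89.95 z [ 2.e-04  0.e+00 -1.e+00] F [-0.02 -0.31 -0.35] M [ 0.01  0.01 -0.04] gap 13.61 q [ 0.33  0.42  1.55 -0.    1.17 -1.24]
```

Gripped with a gap of 13.6 mm. Now I lift straight up.

Emit:
step_arm(plan=[[[0,0,0.2,0,0,0,1],[0,0,0.4,0,0,0,1],[0,0,0.6,0,0,0,1],[0,0,0.6,0,0,0,1],[0,0,0.6,0,0,0,1],[0,0,0.3,0,0,0,1],[0,0,0,0,0,0,1]]])

```text
clock: 9.55
tool_pos: [592.1, 287.6, 123.5]
tool_rot: [0.002, 0.0, 1.0, 0.001]
wrist_force: [0.9, 0.3, -1.6]
finger_gap: 13.4
```

```bash
python3 - <<'E'
from h import *
pose(); a=cap('wrist','w6')['frame']
cv2.imwrite('pics/w6c.png',a)
E
```

```text
t 9.55 tcp [592.07 287.61 123.52] yaw_y deg 89.96 z [ 0.0037  0.0012 -1.    ] F [ 0.86  0.28 -1.59] M [ 0.01 -0.07  0.02] gap 13.4 q [ 0.33  0.35  1.5  -0.    1.28 -1.24]
```

View pics/w6c.png

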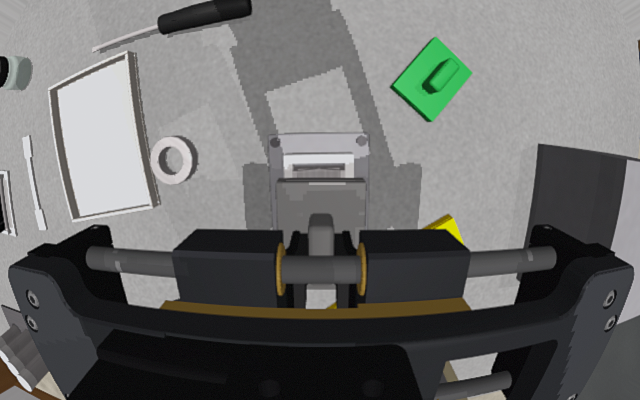

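The cover is in the gripper and the V-block is uncovered. Next, over the tray.

Emit:
step_arm(plan=[[[-0.1,-0.4,0,0,0,0.147,1],[-0.22,-0.9,0,0,0,0.147,1],[-0.22,-0.9,0,0,0,0.147,1],[-0.22,-0.9,0,0,0,0.147,1],[-0.22,-0.9,0,0,0,0.147,1],[-0.22,-0.9,0,0,0,0.147,1],[-0.22,-0.9,0,0,0,0.147,1],[-0.22,-0.9,0,0,0,0.147,1],[-0.22,-0.9,0,0,0,0.147,1],[-0.22,-0.9,0,0,0,0.147,1]]])

```text
clock: 10.6
tool_pos: [537.2, 73.2, 119.7]
tool_rot: [-0.001, -0.059, 0.998, -0.0]
wrist_force: [-0.7, 0.1, -2.1]
finger_gap: 13.8
```

Emit:
step_arm(plan=[[[-0.22,-0.9,0,0,0,0.147,1],[-0.22,-0.9,0,0,0,0.147,1],[-0.1,-0.3,0,0,0,0,1],[0,0,0,0,0,0,1],[0,0,0,0,0,0,1]]])

```text
clock: 11.1
tool_pos: [525.0, 22.5, 120.6]
tool_rot: [-0.0, -0.07, 0.998, 0.0]
wrist_force: [0.4, -0.2, -0.7]
finger_gap: 13.8
```

```bash
python3 - <<'E'
from h import *
pose(); a=cap('wrist','w7')
print(proj(a,[526,22,5]))
cv2.imwrite('pics/w7c.png',a['frame'])
E
```

```text
t 11.1 tcp [525.01  22.52 120.61] yaw_y deg 98.01 z [-5.e-04  5.e-04 -1.e+00] F [ 0.37 -0.19 -0.68] M [0.01 0.04 0.01] gap 13.77 q [-0.11  0.05  1.86  0.    1.23 -1.82]
(np.float64(319.1432410092588), np.float64(195.95160267228326))
```

View pics/w7c.png

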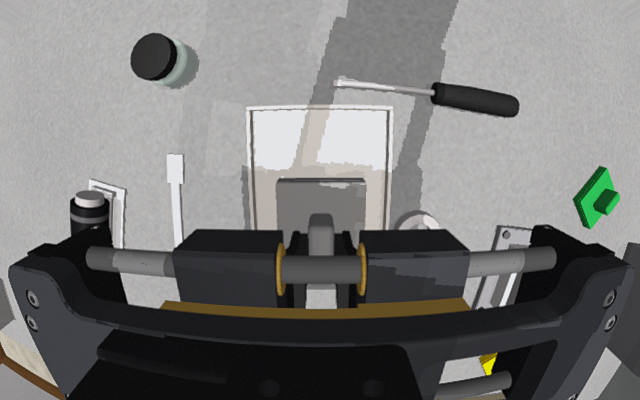

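Emit:
step_arm(plan=[[[0,0,-0.4,0,0,0,1],[0,0,-0.7,0,0,0,1],[0,0,-0.7,0,0,0,1],[0,0,-0.7,0,0,0,1],[0,0,-0.7,0,0,0,1],[0,0,-0.6,0,0,0,1],[0,0,-0.3,0,0,0,1],[0,0,-0.1,0,0,0,1],[0,0,0,0,0,0,1],[0,0,0,0,0,0,1]]])

```text
clock: 12.15
tool_pos: [526.0, 22.1, 16.7]
tool_rot: [0.001, -0.07, 0.998, -0.0]
wrist_force: [0.5, 0.5, -0.4]
finger_gap: 13.4
```

Emit:
step_arm(plan=[[[0,0,-0.1,0,0,0,1],[0,0,-0.04,0,0,0,1],[0,0,0,0,0,0,1]]])

```text
clock: 12.45
tool_pos: [525.3, 22.1, 12.5]
tool_rot: [0.0, -0.07, 0.998, -0.0]
wrist_force: [0.0, 0.7, -0.8]
finger_gap: 13.4
```

Emit:
step_arm(plan=[[[0,0,-0.05,0,0,0,1],[0,0,0,0,0,0,1]]])

```text
clock: 12.65
tool_pos: [525.2, 22.1, 11.1]
tool_rot: [-0.0, -0.07, 0.998, 0.0]
wrist_force: [-0.5, -0.2, -0.4]
finger_gap: 13.6
```

Emit:
step_arm(plan=[[[0,0,-0.04,0,0,0,1],[0,0,0,0,0,0,1]]])

```text
clock: 12.85
tool_pos: [525.1, 22.2, 10.1]
tool_rot: [-0.0, -0.07, 0.998, 0.0]
wrist_force: [-0.3, 0.1, -1.1]
finger_gap: 13.6
```

Emit:
step_arm(plan=[[[0,0,-0.04,0,0,0,1],[0,0,0,0,0,0,1]]])

```text
clock: 13.05
tool_pos: [525.3, 22.2, 9.2]
tool_rot: [0.0, -0.07, 0.998, 0.0]
wrist_force: [-0.3, 0.9, -1.5]
finger_gap: 13.7
```

Emit:
step_arm(plan=[[[0,0,-0.04,0,0,0,1],[0,0,0,0,0,0,1]]])

```text
clock: 13.25
tool_pos: [525.3, 22.1, 9.1]
tool_rot: [-0.0, -0.07, 0.998, -0.0]
wrist_force: [-4.3, 0.2, 6.5]
finger_gap: 13.8
```

The cover is on the tray floor (Fz rises to 6.5 N). I release and lift.

Emit:
step_arm(plan=[[[0,0,0.03,0,0,0,0.8],[0,0,0,0,0,0,0.7],[0,0,0,0,0,0,0.5],[0,0,0,0,0,0,0.5],[0,0,0,0,0,0,0.3],[0,0,0.3,0,0,0,0.2],[0,0,0.6,0,0,0,0],[0,0,0.8,0,0,0,0],[0,0,1,0,0,0,0],[0,0,1,0,0,0,0]]])

```text
clock: 14.25
tool_pos: [525.5, 22.1, 103.7]
tool_rot: [0.001, -0.07, 0.998, -0.0]
wrist_force: [0.4, -0.1, 0.9]
finger_gap: 80.9
```

Emit:
step_arm(plan=[[[0,0,1,0,0,0,0],[0,0,0.8,0,0,0,0],[0,0,0.4,0,0,0,0],[0,0,0,0,0,0,0]]])

```text
clock: 14.65
tool_pos: [526.7, 22.0, 159.0]
tool_rot: [0.002, -0.07, 0.998, -0.0]
wrist_force: [-1.0, 0.2, 0.3]
finger_gap: 86.4
```

```bash
python3 - <<'E'
from h import *
pose(); a=cap('wrist','w8'); s=cap('side','s8')['frame']; t=cap('top','t8')
cv2.imwrite('pics/x8.png',np.vstack([np.hstack([cv2.resize(a['frame'],(400,250)),cv2.resize(s[100:300,240:560],(400,250))]),cv2.resize(t['frame'][120:320,180:500],(800,500))[::2,::1][:250]]))
cv2.imwrite('pics/s8c.png',cv2.resize(s[100:320,220:460],None,fx=2.7,fy=2.7,interpolation=cv2.INTER_CUBIC))
E
```

```text
t 14.65 tcp [526.69  21.99 159.01] yaw_y deg 98.04 z [ 4.4e-03 -5.0e-04 -1.0e+00] F [-0.97  0.15  0.33] M [ 0.03 -0.   -0.01] gap 86.45 q [-0.11  0.01  1.82  0.    1.3  -1.82]
```

View pics/s8c.png

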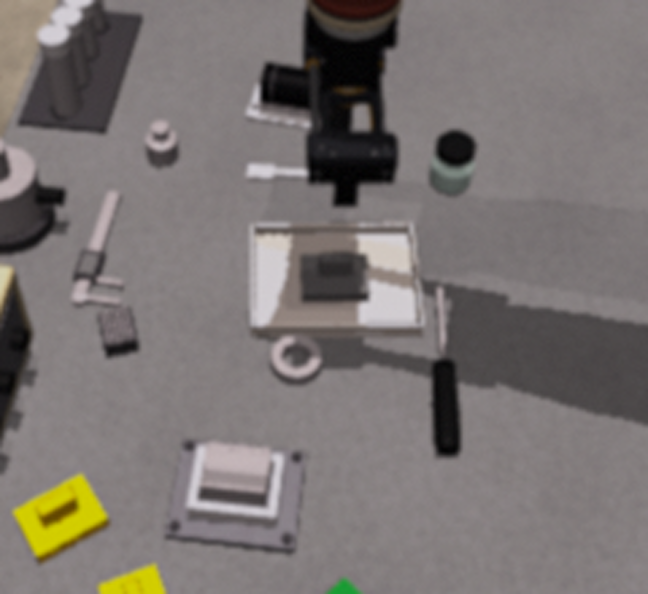

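View pics/w8.png

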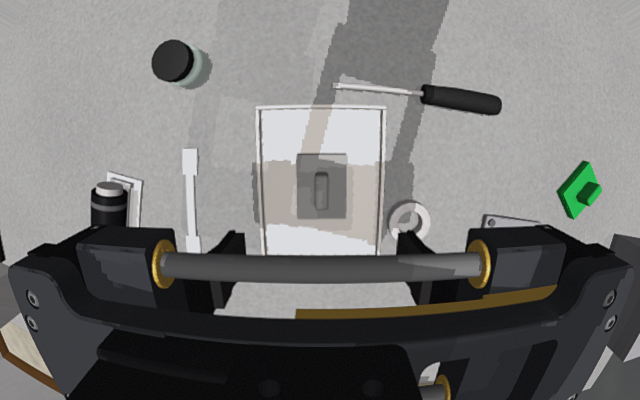

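View pics/t8.png

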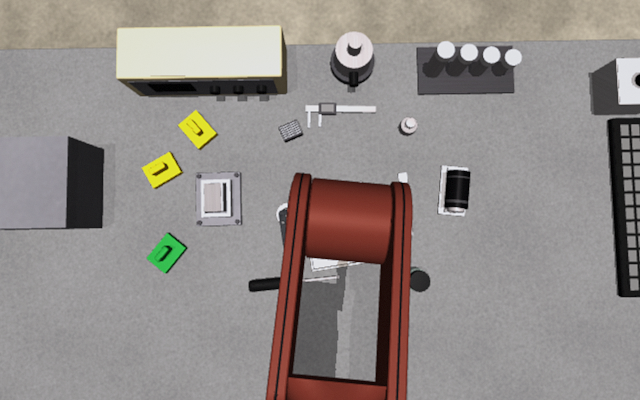

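The cover lies flat near the middle of the tray, at (322,187) in the wrist view, and nothing else has been disturbed. On to the barrel.

Emit:
step_arm(plan=[[[0.12,-0.4,0,0,0,-0.1,0],[0.25,-0.88,0,0,0,-0.27,0],[0.25,-0.88,0,0,0,-0.27,0],[0.25,-0.88,0,0,0,-0.27,0],[0.25,-0.88,0,0,0,-0.27,0],[0.25,-0.88,0,0,0,-0.27,0],[0.25,-0.88,0,0,0,-0.27,0],[0.25,-0.88,0,0,0,-0.27,0],[0.25,-0.88,0,0,0,-0.27,0],[0.25,-0.88,0,0,0,-0.27,0]]])

```text
clock: 15.8
tool_pos: [583.9, -187.4, 155.0]
tool_rot: [-0.001, 0.032, 0.999, 0.0]
wrist_force: [0.6, 0.2, -0.4]
finger_gap: 87.0
```

Emit:
step_arm(plan=[[[0.25,-0.88,0,0,0,-0.27,0],[0.25,-0.88,0,0,0,-0.27,0],[0.12,-0.44,0,0,0,-0.09,0],[0,0,0,0,0,0,0],[0,0,0,0,0,0,0]]])

```text
clock: 16.3
tool_pos: [599.5, -240.4, 155.6]
tool_rot: [-0.001, 0.056, 0.998, 0.001]
wrist_force: [0.1, 0.6, 0.1]
finger_gap: 86.9
```

```bash
python3 - <<'E'
from h import *
o,R=pose(); a=cap('wrist','w9')
print(proj(a,[601,-241,36]))
cv2.imwrite('pics/w9c.png',cv2.resize(a['frame'][100:320,200:440],None,fx=2.7,fy=2.7,interpolation=cv2.INTER_CUBIC))
E
```

```text
t 16.3 tcp [ 599.45 -240.4   155.62] yaw_y deg 83.55 z [-0.0013  0.0012 -1.    ] F [0.13 0.57 0.09] M [ 0.07 -0.01 -0.01] gap 86.88 q [-0.5   0.3   1.51  0.    1.34 -1.96]
(np.float64(319.78785206315894), np.float64(196.0138924904751))
```

View pics/w9c.png

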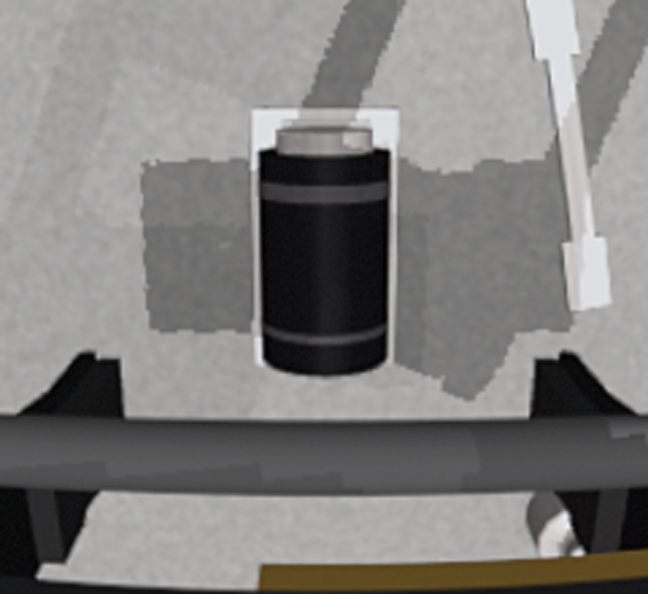

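```bash
python3 - <<'E'
from h import *
d=cap('wrist')
g=lambda x,y,z:np.round(pt(d,200+x/2.7-.3,100+y/2.7-.3,z),1)
print('ends',g(324,150,61),g(327,375,61),'sides',g(260,260,40),g(389,260,40), 'tips', g(122,358,175),g(533,358,175))
print('sides',g(259,160,40),g(389,160,40),g(261,360,40),g(387,360,40))
o,R=pose()
t=cap('top','t9'); im=t['frame'].astype(int)
m=((im[:,:,0]-im[:,:,1]>5)).astype(np.uint8)*255; m=cv2.morphologyEx(m,cv2.MORPH_CLOSE,np.ones((9,9)))
c,r=rect(t,m,12,(185,160,255,235)); print('nest',r)
cv2.imwrite('pics/t9c.png',np.hstack([cv2.resize(t['frame'][160:235,185:255],None,fx=8,fy=8,interpolation=cv2.INTER_CUBIC)]))
E
```

```text
ends [ 557.2 -235.7   61. ] [ 638.1 -243.8   61. ] sides [ 597.5 -264.5   40. ] [ 603.  -216.3   40. ] tips [ 586.  -283.6  175. ] [ 596.2 -193.5  175. ]
sides [ 560.1 -260.    40. ] [ 565.5 -212.6   40. ] [ 637.1 -269.4   40. ] [ 642.6 -220.8   40. ]
t 16.4 tcp [ 599.69 -239.81  156.11] yaw_y deg 83.61 z [-7.e-04  7.e-04 -1.e+00] F [-0.43 -0.21 -0.77] M [-0.   -0.07  0.01] gap 87.34 q [-0.5   0.3   1.51  0.    1.34 -1.96]
nest ((590.7466430664062, 286.8326721191406), (118.88094329833984, 98.77474975585938), 0.2546893060207367)
```

View pics/t9c.png

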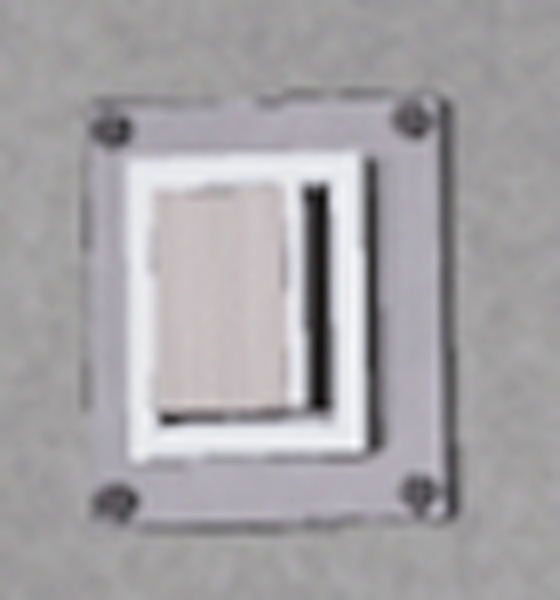

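Emit:
step_arm(plan=[[[-0.06,0,-0.4,0,0,0,0],[0,0,-0.7,0,0,0,0],[0,0,-0.8,0,0,0,0],[0,0,-0.8,0,0,0,0],[0,0,-0.7,0,0,0,0],[0,0,-0.4,0,0,0,0],[0,0,0,0,0,0,0],[0,0,0,0,0,0,0],[0,0,0,0,0,0,0]]])

```text
clock: 17.35
tool_pos: [599.4, -241.3, 62.8]
tool_rot: [0.001, 0.056, 0.998, -0.0]
wrist_force: [-0.4, 0.2, 0.5]
finger_gap: 86.9
```

```bash
python3 - <<'E'
from h import *
o,R=pose(); a=cap('wrist','w10')
cv2.imwrite('pics/w10c.png',cv2.resize(a['frame'][100:320,200:440],None,fx=2.7,fy=2.7,interpolation=cv2.INTER_CUBIC))
E
```

```text
t 17.35 tcp [ 599.41 -241.33   62.8 ] yaw_y deg 83.56 z [ 0.0019 -0.0011 -1.    ] F [-0.42  0.23  0.45] M [ 0.06 -0.02 -0.06] gap 86.88 q [-0.5   0.39  1.58 -0.    1.18 -1.96]
```

View pics/w10c.png

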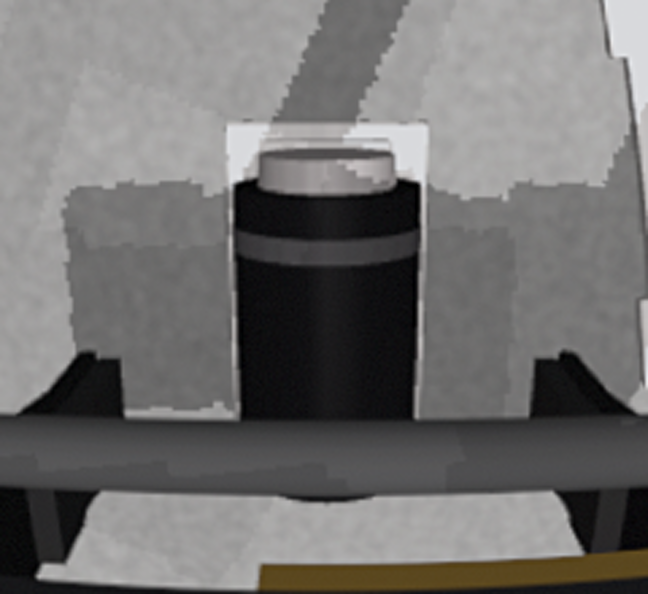

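```bash
python3 - <<'E'
from h import *
d=cap('wrist')
g=lambda x,y,z:np.round(pt(d,200+x/2.7-.3,100+y/2.7-.3,z),1)
print('ends',g(327,194,61),g(327,500,61),'sides',g(236,300,40),g(418,300,40),'tips',g(122,358,86),g(533,358,86))
pose()
E
```

```text
ends [ 558.3 -236.3   61. ] [ 637.4 -245.3   61. ] sides [ 586.8 -263.8   40. ] [ 592.3 -215.9   40. ] tips [ 584.4 -283.7   86. ] [ 594.4 -195.7   86. ]
t 17.45 tcp [ 599.32 -241.34   62.75] yaw_y deg 83.55 z [ 0.0019 -0.0011 -1.    ] F [ 0.34 -0.31 -0.4 ] M [0.09 0.05 0.01] gap 86.93 q [-0.5   0.39  1.58 -0.    1.17 -1.96]
```

Emit:
step_arm(plan=[[[-0.06,0,-0.4,0,0,0,0],[0,0,-0.6,0,0,0,0],[0,0,-0.5,0,0,0,0],[0,0,-0.3,0,0,0,0],[0,0,-0.1,0,0,0,0],[0,0,-0.1,0,0,0,0],[0,0,0,0,0,0,0],[0,0,0,0,0,0,0]]])

```text
clock: 18.25
tool_pos: [597.4, -241.1, 12.0]
tool_rot: [0.0, 0.056, 0.998, -0.0]
wrist_force: [0.7, -0.2, 0.0]
finger_gap: 86.8
```

Emit:
step_arm(plan=[[[0,0,-0.1,0,0,0,0],[0,0,-0.1,0,0,0,0],[0,0,-0.06,0,0,0,0],[0,0,0,0,0,0,0]]])

```text
clock: 18.65
tool_pos: [596.7, -240.7, 4.5]
tool_rot: [-0.0, 0.056, 0.998, 0.0]
wrist_force: [-0.6, -0.5, -0.1]
finger_gap: 87.1
```

```bash
python3 - <<'E'
from h import *
o,R=pose(); a=cap('wrist','w11'); s=cap('side','s11')['frame']
cv2.imwrite('pics/w11c.png',np.hstack([cv2.resize(a['frame'][120:320,200:440],(400,333),interpolation=cv2.INTER_CUBIC),cv2.resize(s[90:170,280:376],(400,333),interpolation=cv2.INTER_CUBIC)]))
E
```

```text
t 18.65 tcp [ 596.7  -240.7     4.54] yaw_y deg 83.55 z [-5.e-04  3.e-04 -1.e+00] F [-0.65 -0.46 -0.1 ] M [ 0.03  0.   -0.05] gap 87.09 q [-0.51  0.46  1.61  0.    1.08 -1.96]
```

View pics/w11c.png

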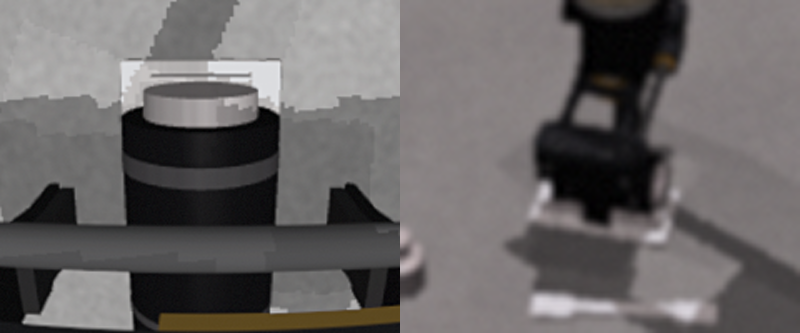

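Emit:
step_arm(plan=[[[0.04,0,-0.04,0,0,0,0.3],[0,0,0,0,0,0,0.5],[0,0,0,0,0,0,1],[0,0,0,0,0,0,1],[0,0,0,0,0,0,1],[0,0,0,0,0,0,1],[0,0,0,0,0,0,1],[0,0,0,0,0,0,1],[0,0,0,0,0,0,1]]])

```text
clock: 19.65
tool_pos: [598.0, -241.0, 4.0]
tool_rot: [0.0, 0.056, 0.998, -0.0]
wrist_force: [-0.3, 0.1, 0.7]
finger_gap: 49.7
```

Emit:
step_arm(plan=[[[0,0,0,0,0,0,1],[0,0,0,0,0,0,1]]])

```text
clock: 19.85
tool_pos: [598.0, -241.0, 4.0]
tool_rot: [0.0, 0.056, 0.998, -0.0]
wrist_force: [-0.7, -1.4, 0.1]
finger_gap: 49.1
```

Emit:
step_arm(plan=[[[0,0,0.2,0,0,0,1],[0,0,0.4,0,0,0,1],[0,0,0.7,0,0,0,1],[0,0,0.8,0,0,0,1],[0,0,0.9,0,0,0,1],[0,0,0.9,0,0,0,1],[0,0,0.9,0,0,0,1],[0,0,0.7,0,0,0,1],[0,0,0.4,0,0,0,1],[0,0,0.1,0,0,0,1]]])

```text
clock: 20.85
tool_pos: [599.1, -241.3, 156.7]
tool_rot: [0.002, 0.056, 0.998, -0.001]
wrist_force: [0.3, -0.5, -1.9]
finger_gap: 49.3
```

```bash
python3 - <<'E'
from h import *
o,R=pose(); a=cap('wrist','w12')
cv2.imwrite('pics/w12c.png',cv2.resize(a['frame'][100:340,180:460],None,fx=2.2,fy=2.2))
E
```

```text
t 20.85 tcp [ 599.06 -241.32  156.69] yaw_y deg 83.56 z [ 0.0034 -0.0018 -1.    ] F [ 0.27 -0.45 -1.94] M [ 0.01 -0.03  0.02] gap 49.28 q [-0.5   0.29  1.51  0.    1.33 -1.96]
```

View pics/w12c.png

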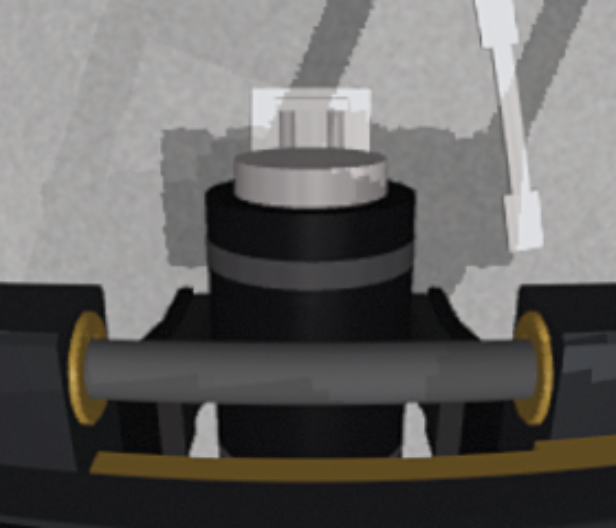

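The barrel is held level off the rest. Carrying it to the nest.

Emit:
step_arm(plan=[[[0,0.3,0,0,0,0.06,1],[0,0.6,0,0,0,0.06,1],[0,0.9,0,0,0,0.06,1],[0,0.9,0,0,0,0.06,1],[0,0.9,0,0,0,0.06,1],[0,0.9,0,0,0,0.06,1],[0,0.9,0,0,0,0.06,1],[0,0.9,0,0,0,0.06,1],[0,0.9,0,0,0,0.06,1],[0,0.9,0,0,0,0.06,1]]])

```text
clock: 21.9
tool_pos: [596.8, -35.9, 152.7]
tool_rot: [-0.001, 0.032, 0.999, 0.0]
wrist_force: [0.3, -0.4, -2.2]
finger_gap: 49.3
```

Emit:
step_arm(plan=[[[-0.04,0.9,0,0,0,0.06,1],[-0.04,0.9,0,0,0,0.06,1],[-0.04,0.9,0,0,0,0.06,1],[-0.04,0.9,0,0,0,0.06,1],[-0.04,0.9,0,0,0,0.06,1],[-0.04,0.9,0,0,0,0.06,1],[-0.04,0.9,0,0,0,0.06,1],[-0.01,0.9,0,0,0,0.06,1],[0,0.9,0,0,0,0.06,1],[0,0.9,0,0,0,0.06,1]]])

```text
clock: 22.9
tool_pos: [589.1, 188.6, 152.7]
tool_rot: [-0.001, 0.008, 1.0, -0.0]
wrist_force: [-0.2, -0.8, -3.5]
finger_gap: 49.3
```

Emit:
step_arm(plan=[[[0,0.9,0,0,0,0.06,1],[0,0.9,0,0,0,0.06,1],[0,0.9,0,0,0,0.06,1],[0,0.6,0,0,0,0.03,1],[0,0.32,0,0,0,0,1],[0,0,0,0,0,0,1],[0,0,0,0,0,0,1]]])

```text
clock: 23.6
tool_pos: [590.5, 276.6, 153.6]
tool_rot: [-0.0, -0.0, 1.0, -0.0]
wrist_force: [0.8, -0.2, -1.9]
finger_gap: 49.4
```

```bash
python3 - <<'E'
from h import *
o,R=pose(); a=cap('wrist','w13')
cv2.imwrite('pics/w13c.png',cv2.resize(a['frame'][100:340,180:460],None,fx=2.2,fy=2.2))
E
```

```text
t 23.6 tcp [590.53 276.62 153.62] yaw_y deg 90.02 z [-5.e-04 -7.e-04 -1.e+00] F [ 0.79 -0.18 -1.9 ] M [ 0.03 -0.01 -0.01] gap 49.43 q [ 0.32  0.31  1.49 -0.    1.34 -1.25]
```

View pics/w13c.png

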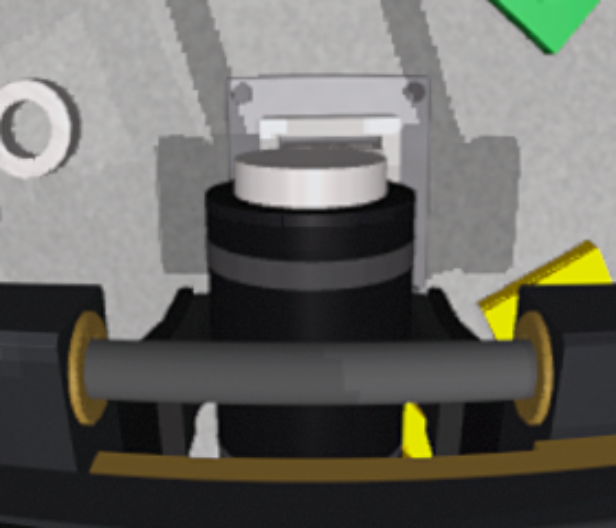

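Emit:
step_arm(plan=[[[0.01,0.2,-0.3,0,0,0,1],[0,0.216,-0.5,0,0,0,1],[0,0,-0.6,0,0,0,1],[0,0,-0.6,0,0,0,1],[0,0,-0.6,0,0,0,1],[0,0,-0.6,0,0,0,1],[0,0,-0.4,0,0,0,1],[0,0,-0.2,0,0,0,1],[0,0,0,0,0,0,1],[0,0,0,0,0,0,1]]])

```text
clock: 24.65
tool_pos: [591.5, 287.7, 59.5]
tool_rot: [0.0, -0.0, 1.0, 0.0]
wrist_force: [-0.3, -0.2, -0.8]
finger_gap: 49.7
```

```bash
python3 - <<'E'
from h import *
o,R=pose(); a=cap('wrist','w14')
cv2.imwrite('pics/w14c.png',cv2.resize(a['frame'][100:340,180:460],None,fx=2.2,fy=2.2))
E
```

```text
t 24.65 tcp [591.47 287.69  59.54] yaw_y deg 90.02 z [ 9.e-04  3.e-04 -1.e+00] F [-0.34 -0.18 -0.77] M [0.04 0.02 0.01] gap 49.67 q [ 0.33  0.42  1.55 -0.    1.18 -1.24]
```

View pics/w14c.png

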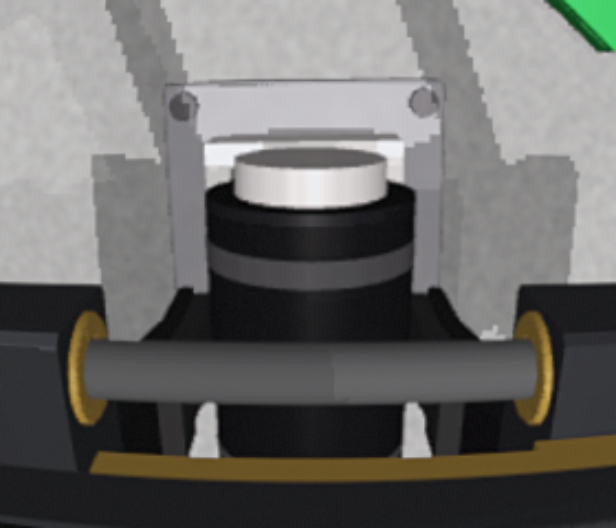

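Emit:
step_arm(plan=[[[-0.02,-0.02,-0.2,0,0,0,1],[0,0,-0.16,0,0,0,1],[0,0,-0.06,0,0,0,1],[0,0,0,0,0,0,1],[0,0,0,0,0,0,1]]])

```text
clock: 25.2
tool_pos: [590.4, 287.0, 48.4]
tool_rot: [-0.0, -0.0, 1.0, -0.0]
wrist_force: [0.6, 0.3, -1.6]
finger_gap: 49.2
```

Emit:
step_arm(plan=[[[0,0,-0.04,0,0,0,1],[0,0,0,0,0,0,1]]])

```text
clock: 25.4
tool_pos: [590.5, 287.0, 47.4]
tool_rot: [0.0, -0.0, 1.0, -0.0]
wrist_force: [0.5, -1.7, -3.1]
finger_gap: 49.5
```

Emit:
step_arm(plan=[[[0,0,-0.03,0,0,0,1],[0,0,0,0,0,0,1]]])

```text
clock: 25.6
tool_pos: [590.7, 286.9, 46.9]
tool_rot: [0.0, -0.0, 1.0, -0.0]
wrist_force: [-0.4, 0.3, -1.6]
finger_gap: 49.4
```

```bash
python3 - <<'E'
from h import *
pose()
E
```

```text
t 25.6 tcp [590.66 286.93  46.9 ] yaw_y deg 90.02 z [ 3.e-04 -2.e-04 -1.e+00] F [-0.4   0.27 -1.57] M [-0.07  0.07  0.06] gap 49.39 q [ 0.33  0.43  1.55 -0.    1.16 -1.24]
```

Emit:
step_arm(plan=[[[0,0,-0.03,0,0,0,1],[0,0,0,0,0,0,1]]])

```text
clock: 25.8
tool_pos: [591.0, 286.8, 46.6]
tool_rot: [0.0, -0.0, 1.0, -0.0]
wrist_force: [-0.3, -2.6, 2.2]
finger_gap: 49.2
```

Emit:
step_arm(plan=[[[0,0,-0.03,0,0,0,1],[0,0,0,0,0,0,1]]])

```text
clock: 26.0
tool_pos: [591.0, 286.8, 45.7]
tool_rot: [0.0, -0.0, 1.0, -0.0]
wrist_force: [-0.3, -3.2, 2.7]
finger_gap: 49.2
```

Fy = -3 N together with Fz = +2.7 N says that only the +y face is touched. I release so the barrel settles on both faces.

Emit:
step_arm(plan=[[[0,0,0,0,0,0,0.42],[0,0,0,0,0,0,0.38],[0,0,0,0,0,0,0.3],[0,0,0,0,0,0,0.2],[0,0,0,0,0,0,0.05],[0,0,0,0,0,0,0],[0,0,0,0,0,0,0]]])

```text
clock: 26.7
tool_pos: [590.5, 287.1, 45.2]
tool_rot: [-0.0, -0.0, 1.0, 0.0]
wrist_force: [0.3, -0.6, 0.5]
finger_gap: 83.2
```

```bash
python3 - <<'E'
from h import *
o,R=pose(); a=cap('wrist','w15')
cv2.imwrite('pics/w15c.png',cv2.resize(a['frame'][100:340,180:460],None,fx=2.2,fy=2.2))
E
```

```text
t 26.7 tcp [590.46 287.13  45.15] yaw_y deg 90.02 z [-0.e+00  1.e-04 -1.e+00] F [ 0.32 -0.61  0.48] M [ 0.02 -0.07  0.05] gap 83.21 q [ 0.33  0.43  1.56  0.    1.16 -1.24]
```

View pics/w15c.png

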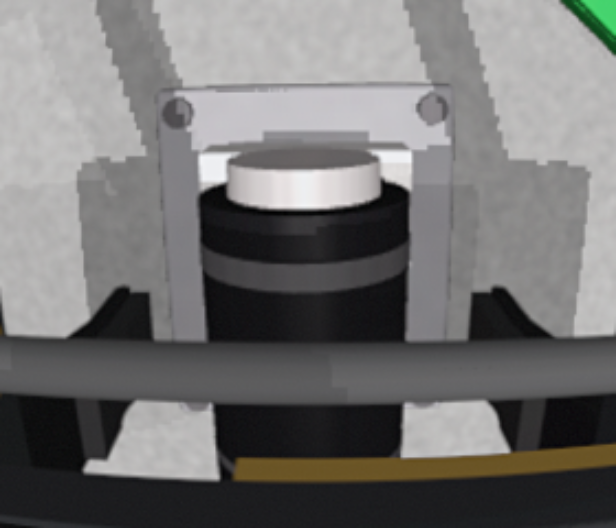

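Emit:
step_arm(plan=[[[0,0,0.2,0,0,0,0],[0,0,0.5,0,0,0,0],[0,0,0.8,0,0,0,0],[0,0,0.9,0,0,0,0],[0,0,0.9,0,0,0,0],[0,0,0.6,0,0,0,0],[0,0,0.2,0,0,0,0],[0,0,0,0,0,0,0],[0,0,0,0,0,0,0]]])

```text
clock: 27.65
tool_pos: [589.8, 286.8, 146.6]
tool_rot: [-0.001, -0.0, 1.0, -0.0]
wrist_force: [-0.2, 0.7, -0.5]
finger_gap: 86.6
```

```bash
python3 - <<'E'
from h import *
o,R=pose(); a=cap('wrist','w16')
cv2.imwrite('pics/w16c.png',cv2.resize(a['frame'][100:320,200:440],None,fx=2.7,fy=2.7,interpolation=cv2.INTER_CUBIC))
s=cap('side','s16'); cv2.imwrite('pics/s16c.png',cv2.resize(s['frame'][230:320,260:360],None,fx=6,fy=6,interpolation=cv2.INTER_CUBIC))
E
```

```text
t 27.65 tcp [589.84 286.8  146.6 ] yaw_y deg 90.02 z [-1.5e-03 -5.0e-04 -1.0e+00] F [-0.2   0.71 -0.51] M [ 0.02  0.04 -0.01] gap 86.65 q [ 0.33  0.33  1.49 -0.    1.33 -1.24]
```

View pics/w16c.png

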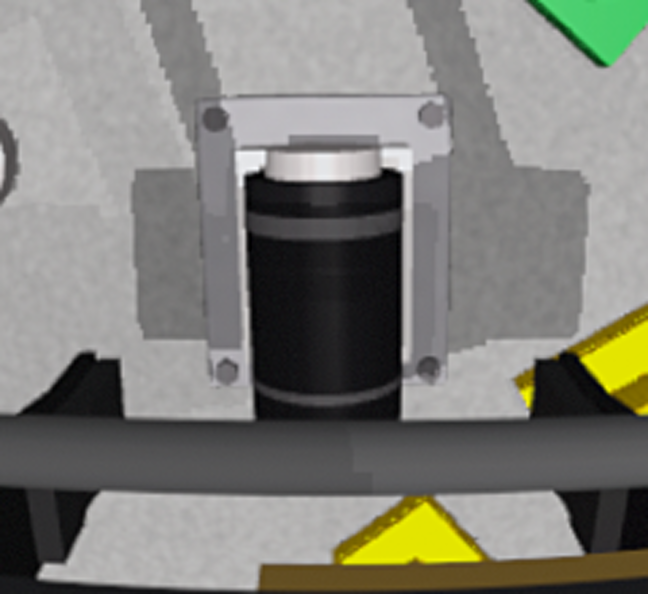

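View pics/s16c.png

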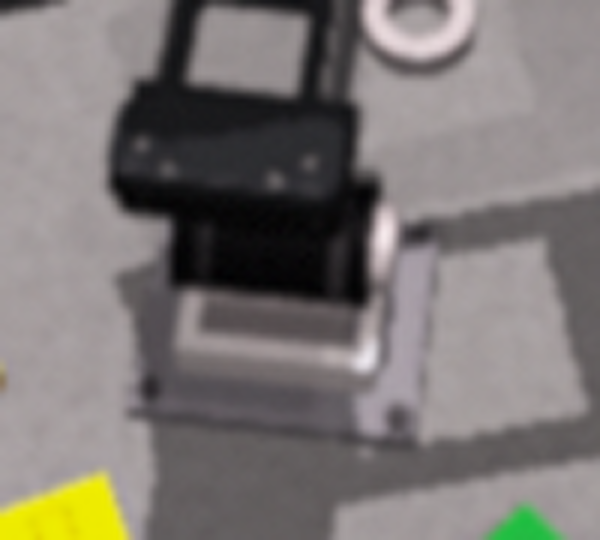

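```bash
python3 - <<'E'
from h import *
s=cap('side'); f=lambda P:np.round((np.array(proj(s,P))-[260,230])*6+2.5,0)
for yo in (286.5,):
  print('bar ends',f([550.8,yo+22,67]),f([630.8,yo+22,67]),'vblk top',f([560.8,yo+22,60.5]),f([620.8,yo+22,60.5]),'vblk at frame top', f([560.8,yo+22,34]),f([620.8,yo+22,34]))
  print('frame', [f([x,y,34]) for x,y in((549.8,yo+32),(631.8,yo+32))],'base',f([530.8,yo+50,12]),f([650.8,yo+50,12]))
w=cap('wrist'); g=lambda x,y,z:np.round(pt(w,200+x/2.7-.3,100+y/2.7-.3,z),1)
print('stubend crest',g(324,183,104),'frame far edge',g(324,150,34),'base far',g(324,97,12),'sides',g(247,280,80),g(402,280,80))
pose()
E
```

```text
bar ends [376. 311.] [179. 286.] vblk top [352. 315.] [204. 297.] vblk at frame top [352. 345.] [207. 327.]
frame [array([375., 371.]), array([177., 345.])] base [416. 441.] [127. 403.]
stubend crest [551.2 286.5 104. ] frame far edge [548.6 286.3  34. ] base far [530.2 286.3  12. ] sides [585.2 262.   80. ] [585.3 311.1  80. ]
t 27.85 tcp [589.78 286.8  146.32] yaw_y deg 90.02 z [-2.e-03 -7.e-04 -1.e+00] F [ 0.4  -0.65  1.13] M [ 0.08 -0.02 -0.07] gap 86.75 q [ 0.33  0.33  1.49 -0.    1.33 -1.24]
```

The barrel has settled in the vee, centred within about 1–1.5 mm along the groove and square to it. I shut the fingers and press on the crest.

Emit:
step_arm(plan=[[[0.04,0,0,0,0,0,1],[0,0,0,0,0,0,1],[0,0,0,0,0,0,1],[0,0,0,0,0,0,1],[0,0,0,0,0,0,1],[0,0,0,0,0,0,1],[0,0,-0.4,0,0,0,1],[0,0,-0.6,0,0,0,1],[0,0,-0.6,0,0,0,1],[0,0,-0.2,0,0,0,1]]])

```text
clock: 28.85
tool_pos: [589.4, 286.3, 98.8]
tool_rot: [-0.002, -0.0, 1.0, -0.001]
wrist_force: [-0.4, 0.4, -0.4]
finger_gap: 15.0
```

Emit:
step_arm(plan=[[[0,0,0,0,0,0,1],[0,0,0,0,0,0,1],[0,0,0,0,0,0,1],[0,0,0,0,0,0,1]]])

```text
clock: 29.25
tool_pos: [592.1, 287.3, 103.6]
tool_rot: [0.001, -0.0, 1.0, 0.0]
wrist_force: [-0.8, 1.0, 0.3]
finger_gap: 0.3
```

```bash
python3 - <<'E'
from h import *
o,R=pose(); a=cap('wrist','w17')
cv2.imwrite('pics/w17c.png',cv2.resize(a['frame'][100:320,200:440],None,fx=2.7,fy=2.7,interpolation=cv2.INTER_CUBIC))
E
```

```text
t 29.25 tcp [592.06 287.25 103.58] yaw_y deg 90.02 z [ 1.4e-03  5.0e-04 -1.0e+00] F [-0.78  1.01  0.35] M [ 0.03  0.05 -0.06] gap 0.26 q [ 0.33  0.37  1.52 -0.    1.25 -1.24]
```

View pics/w17c.png

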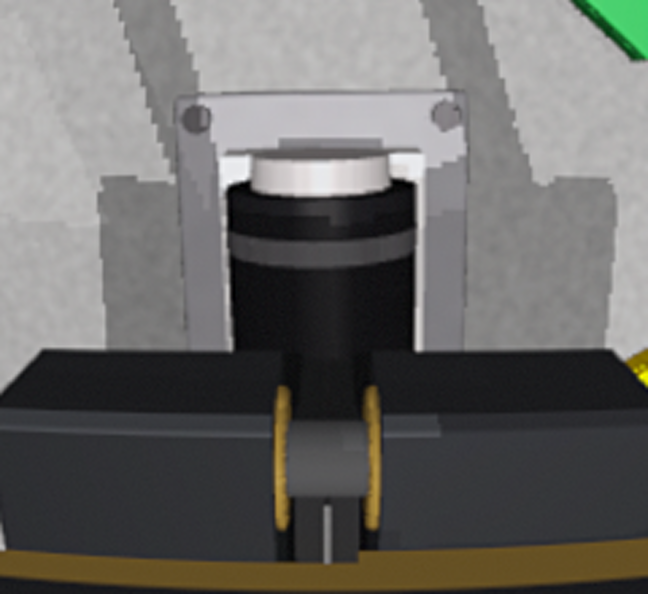

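Emit:
step_arm(plan=[[[-0.02,-0.03,-0.2,0,0,0,1],[0,0,-0.3,0,0,0,1],[0,0,-0.2,0,0,0,1],[0,0,0,0,0,0,1],[0,0,0,0,0,0,1]]])

```text
clock: 29.8
tool_pos: [590.7, 286.2, 84.7]
tool_rot: [-0.0, -0.0, 1.0, -0.0]
wrist_force: [-0.4, -0.1, -0.3]
finger_gap: 0.5
```

Emit:
step_arm(plan=[[[0,0,-0.08,0,0,0,1],[0,0,0,0,0,0,1]]])

```text
clock: 30.0
tool_pos: [591.0, 286.3, 83.2]
tool_rot: [0.0, -0.0, 1.0, -0.0]
wrist_force: [0.2, 0.1, -0.7]
finger_gap: 0.4
```

Emit:
step_arm(plan=[[[0,0,-0.08,0,0,0,1],[0,0,0,0,0,0,1]]])

```text
clock: 30.2
tool_pos: [590.9, 286.2, 81.0]
tool_rot: [-0.0, -0.0, 1.0, -0.0]
wrist_force: [-0.5, -0.5, -0.4]
finger_gap: 0.6
```

Emit:
step_arm(plan=[[[0,0,-0.06,0,0,0,1],[0,0,0,0,0,0,1]]])

```text
clock: 30.4
tool_pos: [590.8, 286.2, 79.4]
tool_rot: [-0.0, -0.0, 1.0, -0.0]
wrist_force: [0.4, -0.1, -0.2]
finger_gap: 0.3
```

Emit:
step_arm(plan=[[[0,0,-0.06,0,0,0,1],[0,0,0,0,0,0,1]]])

```text
clock: 30.6
tool_pos: [590.8, 286.2, 77.9]
tool_rot: [-0.0, -0.0, 1.0, -0.0]
wrist_force: [0.1, 0.6, -0.6]
finger_gap: 0.4
```

Emit:
step_arm(plan=[[[0,0,-0.06,0,0,0,1],[0,0,0,0,0,0,1]]])

```text
clock: 30.8
tool_pos: [590.8, 286.3, 76.4]
tool_rot: [-0.0, -0.0, 1.0, -0.0]
wrist_force: [0.6, 0.5, 0.4]
finger_gap: 0.8
```

Emit:
step_arm(plan=[[[0,0,-0.06,0,0,0,1],[0,0,0,0,0,0,1]]])

```text
clock: 31.0
tool_pos: [591.2, 286.3, 75.5]
tool_rot: [0.0, -0.0, 1.0, 0.0]
wrist_force: [-0.6, -0.2, 3.0]
finger_gap: 0.3
```

Emit:
step_arm(plan=[[[0,0,-0.04,0,0,0,1],[0,0,0,0,0,0,1]]])

```text
clock: 31.2
tool_pos: [591.3, 286.4, 74.6]
tool_rot: [0.0, -0.0, 1.0, 0.0]
wrist_force: [-0.0, -0.2, 2.8]
finger_gap: 0.6
```

Emit:
step_arm(plan=[[[0,0,-0.06,0,0,0,1],[0,0,-0.06,0,0,0,1],[0,0,0,0,0,0,1]]])

```text
clock: 31.5
tool_pos: [591.4, 286.5, 71.8]
tool_rot: [0.0, -0.0, 1.0, 0.0]
wrist_force: [-1.0, -0.5, 7.6]
finger_gap: 0.5
```

Emit:
step_arm(plan=[[[0,0,-0.06,0,0,0,1],[0,0,0,0,0,0,1]]])

```text
clock: 31.7
tool_pos: [591.7, 286.5, 70.8]
tool_rot: [0.001, -0.0, 1.0, 0.0]
wrist_force: [-1.5, -0.1, 8.1]
finger_gap: 0.2
```

Emit:
step_arm(plan=[[[0,0,-0.04,0,0,0,1],[0,0,0,0,0,0,1]]])

```text
clock: 31.9
tool_pos: [591.8, 286.5, 70.1]
tool_rot: [0.001, -0.0, 1.0, 0.0]
wrist_force: [-2.1, -0.8, 8.9]
finger_gap: 0.6
```

Emit:
step_arm(plan=[[[-0.02,0,-0.04,0,0,0,1],[0,0,0,0,0,0,1]]])

```text
clock: 32.1
tool_pos: [591.8, 286.6, 69.5]
tool_rot: [0.001, -0.0, 1.0, 0.0]
wrist_force: [-1.5, -1.1, 9.6]
finger_gap: 0.5
```

Emit:
step_arm(plan=[[[-0.01,0,-0.04,0,0,0,1],[0,0,0,0,0,0,1]]])

```text
clock: 32.3
tool_pos: [591.8, 286.6, 68.7]
tool_rot: [0.002, -0.0, 1.0, 0.0]
wrist_force: [-0.9, -1.2, 10.7]
finger_gap: 0.7
```

Emit:
step_arm(plan=[[[0,0,-0.04,0,0,0,1],[0,0,0,0,0,0,1]]])

```text
clock: 32.5
tool_pos: [592.0, 286.7, 68.5]
tool_rot: [0.002, -0.0, 1.0, 0.0]
wrist_force: [-3.1, -1.4, 12.7]
finger_gap: 0.4
```

Emit:
step_arm(plan=[[[-0.03,-0.02,-0.04,0,0,0,1],[0,0,0,0,0,0,1],[0,0,0,0,0,0,1]]])

```text
clock: 32.8
tool_pos: [592.0, 286.6, 68.4]
tool_rot: [0.003, -0.0, 1.0, 0.001]
wrist_force: [-2.3, 0.7, 15.0]
finger_gap: 0.6
```

```bash
python3 - <<'E'
from h import *
o,R=pose(); a=cap('wrist','w18'); pose()
s=cap('side','s18')['frame']
cv2.imwrite('pics/w18c.png',np.hstack([cv2.resize(a['frame'][120:300,200:440],(400,300),interpolation=cv2.INTER_CUBIC),cv2.resize(s[235:310,260:360],(400,300),interpolation=cv2.INTER_CUBIC)]))
E
```

```text
t 32.8 tcp [592.01 286.65  68.42] yaw_y deg 90.02 z [ 0.0056  0.0019 -1.    ] F [-2.27  0.67 15.  ] M [-0.1   0.36  0.02] gap 0.62 q [ 0.33  0.4   1.55 -0.    1.19 -1.24]
t 32.85 tcp [592.02 286.65  68.44] yaw_y deg 90.02 z [ 0.0057  0.0019 -1.    ] F [-1.6  -0.4  15.09] M [-0.11  0.38  0.03] gap 0.75 q [ 0.33  0.4   1.55 -0.    1.19 -1.24]
```

View pics/w18c.png

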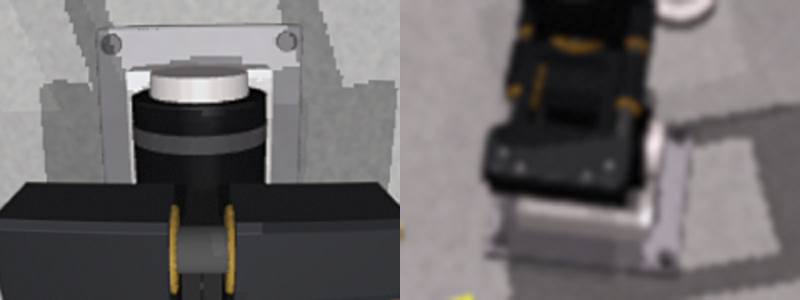

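```bash
python3 - <<'E'
from h import *
w=cap('wrist'); g=lambda x,y,z:np.round(pt(w,200+x*.6-.2,120+y*.6-.2,z),1)
print('stub-end crest',g(199,103,97),'frame far',g(199,70,34),'base far',g(199,26,12),'sides',g(134,150,72),g(267,150,72),'frame sides',g(130,100,34),g(270,100,34))
pose()
E
```

```text
stub-end crest [551.1 286.3  97. ] frame far [548.6 286.2  34. ] base far [530.2 286.2  12. ] sides [573.8 261.8  72. ] [573.8 311.8  72. ] frame sides [561.7 255.7  34. ] [561.8 317.6  34. ]
t 32.95 tcp [592.02 286.66  68.43] yaw_y deg 90.02 z [ 0.0057  0.0019 -1.    ] F [-1.87 -1.   15.58] M [-0.11  0.37 -0.02] gap 0.35 q [ 0.33  0.4   1.55 -0.    1.19 -1.24]
```

```bash
python3 - <<'E'
from h import *
print(workorder.sign_off()); pose()
E
```

```text
the job is handed in; nothing more can be done
None
the job is handed in; nothing more can be done
```

I took the grey dust cover off and set it flat near the middle of the tray. I then laid the barrel in the vee, let it go so it settled on both faces, and pressed it on its crest with the shut fingers. I handed the job in at about 33 s, still pressing.

**Last checks**
- **On the stop:** the tool height stayed at 68.4 mm while the push rose from 12.7 to 15.6 N. The tool had travelled about 7 mm since touching the barrel.
- **Even bearing:** sideways force across the groove was 1 N or less in size. The barrel sat within about 0.2 mm of the guide frame's middle across the groove.
- **Centred along the groove:** the wrist camera puts the barrel about 0.3 mm off against its expected place, or about 1.5 mm against the guide frame's edge. A rougher side-view reading gave 1.6 mm. I left it there.

**What failed or disagreed**
- **First grasp missed:** my first try at the cover closed above the tab without disturbing anything. The fingertips turned out to be about 23–28 mm above the reported TCP. I went lower, and the second grasp held.
- **First touch in the vee:** the barrel met only the +y face while gripped, which is why I let go before pressing.
- **Camera mismatch:** from a distance the wrist camera read about 4 mm off across the groove, so I relied on the top view and close-up views instead.
- **Other things on the bench:** they looked undisturbed in the pictures I took after setting the cover down. I took no full view at the very end.

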